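# Burnish the seam of a printing plate in its registration jig

### The job

Press the printing plate down until it sits fully home in the registration jig, then fold the red clamp bar down flat over it. Then take the dark-red-handled burnisher and run its ball along the seam groove between the purple and black halves, in one unbroken stroke from the green dot to the red dot, slowly (always under 8 cm/s) and staying down in the groove round every corner; lift out at the red end and hang the burnisher back upright in the stand. Leave the black-handled stylus and everything else on the table where it is.

Things in the scene. Friction and masses are not known exactly. Their poses are not given: they have to be found in the camera images.
- plate (a joint): tilt of the printing plate in the plywood registration jig (jig 220 x 240 mm, lying on the table). Plate 140 x 170 x 12 mm, hinged along its lower far edge; 0 = fully home, flat in the jig; it starts 0.06 to 0.11 rad up, so that its robot-side edge stands 8 to 15 mm proud. Tight fit: it stays where it is left and goes down under a push of 2 to 5 N on its near edge, then stops hard. Face 22 mm above the table when home.
- plate_frame (a point): on the plate, midway between its near and far edges and its two sides, at the height of the seam groove's floor (4 mm below the face; the face here is the purple middle tab, not groove). x runs from the near edge (robot's side) to the far edge, y to the left, z out of the face. It tips with the plate. The plate spans x -70 to +70, y -85 to +85 mm.
- plate_press (a point): on the plate's face near its near right corner, 10 mm from the near edge, 40 mm from the right edge: a clear place to press. Axes as in plate_frame.
- clamp (a joint): hinge of the red clamp bar, 0 = closed, lying flat over the near-edge strip of the plate; about 1.57 = standing upright at the plate's left; starts 1.35 to 1.85 open. A stiff hinge (about 0.3 N m): it stays where it is left and can be pushed shut from outside (its left) with closed fingers. It touches nothing else of the jig.
- clamp_hinge (a point): on the clamp's hinge line, 34 mm above the table, at the plate's left near corner; axes as those of the plate when home. Hinge axis along x. From here the closed bar reaches 125 mm towards -y (and 10 mm towards +y); it is 20 mm wide (x, centred here) and 10 mm thick, its outer (upper, when closed) face level with the hinge line and its lower face 10 mm below. Open by angle q the bar points along -y cos q + z sin q, its outer face looking along y sin q + z cos q.
- burnisher_tip (a point): lowest point of the 6 mm brass ball at the foot of the burnisher, the stylus with the dark red handle; z up its length. Shaft 5 mm thick and 46 mm long, then a brass collar 26 mm wide and 5 mm thick, then a round handle 16 mm wide and 50 mm long, 101 mm in all; 40 to 85 g. It hangs upright in the stand, its collar on the stand's top, the tip 4 mm above the table.
- burnisher_grip (a point): middle of the burnisher's round dark red handle, on its axis, 76 mm above its tip; z up the length.
- burnisher: the whole burnisher; origin at the tip, as burnisher_tip.
- needle_grip (a point): middle of the handle of the other stylus, the same size but with a black handle and steel tip, in the stand's other hole; to be left alone.
- hole_1 (a point): middle of the mouth of one of the two holes of the wooden tool stand (60 x 130 x 50 mm high, holes 14 mm wide, right through, 70 mm apart), on its top, 50 mm above the table; y runs along the stand's long side from hole_1 to hole_2, z up.
- hole_2 (a point): the other hole's mouth, 70 mm from hole_1. Which stylus is in which hole varies.
- brayer_red: bystander: lying ink roller with red roll, 90 mm roll 32 mm thick, 135 mm long, origin under the roll
- brayer_yellow: bystander: the same with a yellow roll, near the stand
- ink_tin: bystander: ink tin 56 mm wide, 50 mm high, beside the jig, origin under its centre
- ink_jar: bystander: blue ink jar 48 mm wide, 70 mm high, beyond the jig, origin under its centre
- palette_knife: bystander: palette knife 160 mm long lying by the stand
- baren: bystander: wooden rubbing disc 80 mm wide with a knob, 30 mm high, origin under its centre
- seam_a (a point): on the seam groove's floor, on its centre line: start of the seam, by the green dot (17 mm from the plate's left edge). The groove between the purple and black halves is 10 mm wide, 4 mm deep with a white floor 18 mm above the table when home, and runs straight from A to B to C to D to E to F (43, 45, 50, 45, 43 mm, square corners) and on to both plate edges. Axes as in plate_frame.
- seam_b (a point): on the seam groove's floor, on its centre line: first corner. The groove between the purple and black halves is 10 mm wide, 4 mm deep with a white floor 18 mm above the table when home, and runs straight from A to B to C to D to E to F (43, 45, 50, 45, 43 mm, square corners) and on to both plate edges. Axes as in plate_frame.
- seam_c (a point): on the seam groove's floor, on its centre line: second corner. The groove between the purple and black halves is 10 mm wide, 4 mm deep with a white floor 18 mm above the table when home, and runs straight from A to B to C to D to E to F (43, 45, 50, 45, 43 mm, square corners) and on to both plate edges. Axes as in plate_frame.
- seam_d (a point): on the seam groove's floor, on its centre line: third corner. The groove between the purple and black halves is 10 mm wide, 4 mm deep with a white floor 18 mm above the table when home, and runs straight from A to B to C to D to E to F (43, 45, 50, 45, 43 mm, square corners) and on to both plate edges. Axes as in plate_frame.
- seam_e (a point): on the seam groove's floor, on its centre line: fourth corner. The groove between the purple and black halves is 10 mm wide, 4 mm deep with a white floor 18 mm above the table when home, and runs straight from A to B to C to D to E to F (43, 45, 50, 45, 43 mm, square corners) and on to both plate edges. Axes as in plate_frame.
- seam_f (a point): on the seam groove's floor, on its centre line: end of the seam, by the red dot (17 mm from the right edge). The groove between the purple and black halves is 10 mm wide, 4 mm deep with a white floor 18 mm above the table when home, and runs straight from A to B to C to D to E to F (43, 45, 50, 45, 43 mm, square corners) and on to both plate edges. Axes as in plate_frame.
Things that resemble listed ones, but are neither listed nor needed, are in the scene too. Leave any blue look-alike of the burnisher alone.

How it is judged:
By the outcome, as a careful person would: the job done as asked, in the order asked, and still so for the second after the job is handed in, with the robot touching nothing.
It also fails if it takes over 72 s, if anything falls off the work surface, if the arm or the gripper's body presses on something with over 40 N, if the wrist force passes 120 N, or if a joint passes its speed limit or range.

### The arm

A 6-joint arm with a two-finger parallel gripper is mounted at the origin on the work surface. World frame = base frame: x ahead of the robot, y to its left, z up, the work surface at z = 0. Lengths are in m, angles in rad, forces in N, time in s.
With the tool pointing down it reaches from about 0.225 to 0.875 m from the base axis. Payload 3.4 kg.
Tool frame: the origin (TCP) lies at the very end of the fingers, on their centre line; the grasp point (between the pads) lies 19 mm behind it; z points along the fingers, y is the direction in which the jaws open and shut (so a half turn about z gives the same grasp; the last joint's range is limited). The gripper opens to 85 mm and grips with 20 to 120 N. Pads are 22 mm wide; open, the fingers measure 114 mm over their backs; the gripper's body (76 mm by 85 mm) begins 54 mm behind the grasp point. The pads swing forward as they close: fully open they stand 13 mm farther back than shut.
Start: joints at [1.089, 0.276, 1.505, -0, 1.361, -0.121], TCP at [0.203, 0.538, 0.192] pointing down, gripper open.
Joint ranges: [-2.89, 2.89], [-0.75, 2.08], [0.22, 2.7], [-1.18, 4.32], [0.11, 2.71], [-2.7, 2.7]. Speed limits (rad/s): [2.57, 2.57, 3.14, 3.14, 3.14, 3.14].

### API

Orientations are given as a unit quaternion [w, x, y, z].
In Python, from rig import telemetry, cams, sign_off, spotter gives the robot as it stands.
- The arm moves only by the tool servo_tool, never from a script. Its argument "steps" is a list of rows, each a list of 6 numbers: the shift along the tool's x, y, z in mm, then the turn, a rotation vector about the tool's x, y, z in degrees. In form: [[x, y, z, ax, ay, az], ...]. A call has 1 to 8 rows; each row is the pose to reach, as a shift and turn from the pose commanded when the call began, along the tool's axes at that moment; what a row does not reach only later rows make up. A row lasts 1/10 s, in which the tool goes at most 50 mm and 8.59 degrees, less where a joint would pass 70% of its speed; a pose out of reach is approached as far as the arm can. A call with a gripper value outside its range is refused whole. "hand" is the closure in counts, from 0 (fully open) to 255 (shut), set as the call begins (left out, the last holds). The fingers move at their own pace and stop on an object; "grip_force" is the grip in N (left out, the last holds). Time passes only in rows, so rows that repeat a pose let the fingers close. It gives the time, the measured TCP pose, the force and the opening at its end, in the units of the state.
- telemetry.get_state(): the state, without advancing time (a new reading comes with each control period).
- cams.get_image(name): name is "scene" or "side" or "wrist"; returns (picture, depth): 420x560x3 uint8, red, green, blue; 420x560 float32, m along the optical axis (not along the pixel's ray), 0 where there is no reading.
- cams.camera_model(name): a dict with "camera_matrix" (3x3 intrinsics, pixels), "origin" and "rotation" of the camera in the world; the wrist camera has in their place "tool_from_camera" (4x4, takes a point from camera to tool coordinates, whose origin is the TCP and whose axes are the flange's). Camera axes: x right, y up, looking along -z (the intrinsics and any distortion apply to the point x, -y, -z); pixel columns grow to the right and rows downward; lengths in m; the calibration is good to about 2 mm. A picture is of the moment at which its call begins: read the wrist's pose just before it. camera_model takes no time and is no camera call.
- sign_off(): hands the job in, once; it reports no verdict.
Trained networks look in the newest picture that a camera, given by its name, has taken for a name from the list of things; names that differ only in an ending like _2 or _b are one class to them, and where a whole thing is asked for, a point or a joint stands for the part that bears it (a point fixed in the world has none). Each returns a list of dicts, best first, with "conf" (0 to 1); they miss things now and then, are a little off and sometimes report something else, mostly with a low value. They report only what shows in the picture. A call takes as long as a camera call. They do not tell look-alikes from the thing itself.
- spotter.outline_of(query, camera): "region" (420x560 bool, what is visible of it) and "rect" ([left, top, width, height] in pixels, round what is visible of it).
The state is a dict: "clock": time; "qpos": joint angles; "qd": joint speeds; "effort": joint torques, N m; "position": TCP position; "ee_rot": TCP orientation; "contact_force": force on the tool from outside, world axes, zero at the start; "moment": the same for the moment, N m; "width": finger opening in m.
Only numpy, scipy, OpenCV 4.12 (cv2) and the standard library are available. Lean on these libraries where they do the work, as an engineer would, in place of code of your own. Each camera call takes 0.05 s, during which the arm holds its last target.

## Working session

There is one attempt and no reset: what is moved stays moved. The work goes in short steps, Python scripts to look and compute and a tool call to move; the robot and the scene stay as the last step left them, time stands still between calls to the robot, and variables do not carry over. Pictures are saved under pics/ and viewed, and the job is handed in when it is done.

Besides the shell and the picture viewer there is one more tool, called after "Call:" by a JSON object that holds its "fn" and its "kwargs". servo_tool: Moves the arm, as the interface text tells. Its arguments: {"type":"object","properties":{"steps":{"type":"array","items":{"type":"array","items":{"type":"number"}}},"hand":{"type":"number"},"grip_force":{"type":"number"}},"required":["steps"]}

```bash
mkdir -p pics; ls; cat > h.py <<'E'
import numpy as np,cv2
from rig import telemetry,cams,sign_off,spotter
def snap(n,f):
    s=telemetry.get_state()
    im,d=cams.get_image(n)
    np.savez(f'pics/{f}.npz',im=im,d=d,pos=s['position'],rot=s['ee_rot'])
    cv2.imwrite(f'pics/{f}.png',cv2.cvtColor(im,cv2.COLOR_RGB2BGR))
    return im,d,s
E
python3 - <<'E'
from h import *
print(telemetry.get_state())
for n in ['scene','side','wrist']:
    m=cams.camera_model(n); print(n,m)
    snap(n,n+'0')
print(telemetry.get_state()['clock'])
E
```

```text
pics
{'clock': 0.0, 'qpos': array([ 1.08904342e+00,  2.76589372e-01,  1.50615502e+00, -9.51217649e-06,
        1.36071686e+00, -1.20976907e-01]), 'qd': array([ 0.00086062, -0.00010073,  0.00046946, -0.00073993,  0.00189921,
       -0.00013622]), 'effort': array([-7.97299890e-05, -4.16768610e+01, -2.45805395e+01, -6.65478910e-04,
        1.07894756e-02, -2.39143297e-06]), 'position': array([0.20268182, 0.53743096, 0.19083428]), 'ee_rot': array([-2.72881715e-04,  1.79410233e-01,  9.83773905e-01, -8.93574144e-04]), 'contact_force': array([ 0.24054105, -0.00395692,  0.48188091]), 'moment': array([ 0.0267869 , -0.0351805 , -0.02904346]), 'width': 0.08530889958661407}
scene {'camera_matrix': array([[521.19691738,   0.        , 277.37852201],
       [  0.        , 521.19691738, 210.17633759],
       [  0.        ,   0.        ,   1.        ]]), 'origin': array([1.28443409, 0.44287007, 0.69508925]), 'rotation': array([0.41789341, 0.21740788, 0.40444267, 0.78391647])}
side {'camera_matrix': array([[519.18273214,   0.        , 276.2125707 ],
       [  0.        , 519.18273214, 218.39734267],
       [  0.        ,   0.        ,   1.        ]]), 'origin': array([-0.08946123, -0.81614732,  0.88017296]), 'rotation': array([ 0.84731941,  0.41430445, -0.15218061, -0.29536876])}
wrist {'camera_matrix': array([[293.96390768,   0.        , 281.71425107],
       [  0.        , 293.96390768, 208.86595852],
       [  0.        ,   0.        ,   1.        ]]), 'tool_from_camera': array([[ 5.84425975e-04,  9.45004995e-01,  3.27055374e-01,
         8.46639339e-02],
       [ 9.99999668e-01, -3.66723499e-04, -7.27308772e-04,
        -6.81922352e-05],
       [-5.67371532e-04,  3.27055690e-01, -9.45004896e-01,
        -1.84357089e-01],
       [ 0.00000000e+00,  0.00000000e+00,  0.00000000e+00,
         1.00000000e+00]])}
0.15
```

View pics/scene0.png

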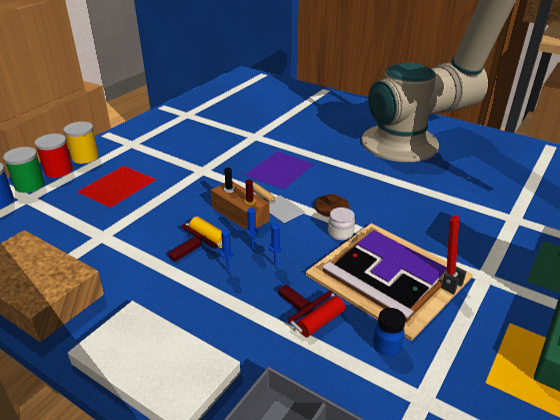

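View pics/side0.png

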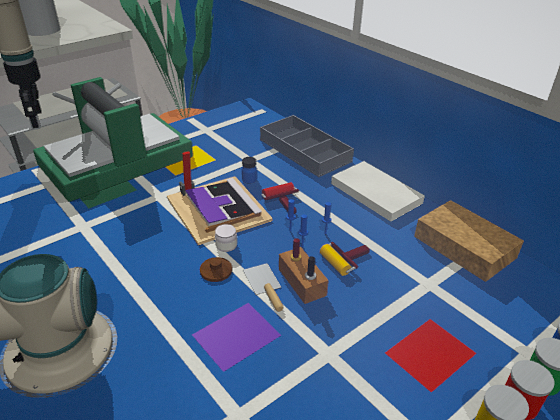

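View pics/wrist0.png

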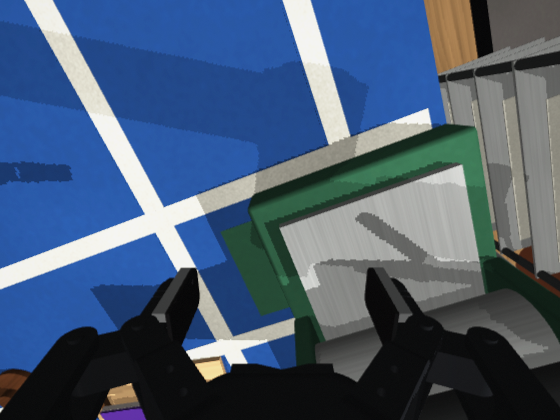

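The scene view shows the jig near (390,275) and the upright red clamp at (452,245). The stand is at (240,205), with the dark-red handle at (249,190) and the black one at (228,180). Blue look-alikes stand at (226,250), (252,220) and (275,240).

```bash
cat >> h.py <<'E'
from scipy.spatial.transform import Rotation as R
def q2R(q): return R.from_quat([q[1],q[2],q[3],q[0]]).as_matrix()
def pose(n,pos=None,rot=None):
    m=cams.camera_model(n); K=m['camera_matrix']
    if n=='wrist':
        T=np.array(m['tool_from_camera']); Rt=q2R(rot)
        return K,Rt@T[:3,:3],Rt@T[:3,3]+pos
    return K,q2R(m['rotation']),np.array(m['origin'])
def cloud(n,d,pos=None,rot=None):
    K,Rm,o=pose(n,pos,rot)
    v,u=np.mgrid[0:d.shape[0],0:d.shape[1]]
    P=np.stack([(u-K[0,2])/K[0,0]*d,-(v-K[1,2])/K[1,1]*d,-d],-1)
    return P@Rm.T+o
def proj(n,X,pos=None,rot=None):
    K,Rm,o=pose(n,pos,rot); p=(np.atleast_2d(X)-o)@Rm
    return np.stack([K[0,2]+K[0,0]*p[:,0]/-p[:,2],K[1,2]-K[1,1]*p[:,1]/-p[:,2]],-1)
E
python3 - <<'E'
from h import *
for n in ['scene','side']:
    z=np.load(f'pics/{n}0.npz'); im=z['im']; C=cloud(n,z['d'])
    hsv=cv2.cvtColor(im,cv2.COLOR_RGB2HSV)
    # crops
    b={'scene':(170,160,480,360),'side':(150,130,390,310)}[n]
    c=im[b[1]:b[3],b[0]:b[2]]
    c=cv2.resize(c,None,fx=800/c.shape[1],fy=800/c.shape[1],interpolation=cv2.INTER_CUBIC)
    cv2.imwrite(f'pics/{n}_crop.png',cv2.cvtColor(c[:600],cv2.COLOR_RGB2BGR))
    def P(u,v): 
        w=C[v-1:v+2,u-1:u+2].reshape(-1,3); return np.round(np.median(w,0),4)
    pts={'scene':[(249,190),(228,180),(452,245),(390,260),(370,270)],'side':[(296,250),(311,266),(187,170),(212,205),(235,195)]}[n]
    for p in pts: print(n,p,P(*p),im[p[1],p[0]])
    for q in ['plate','clamp','burnisher','needle_grip','hole_1']:
        r=spotter.outline_of(q,n)
        for x in r[:3]:
            m=x['region']; print(n,q,round(x['conf'],2),x['rect'],np.round(np.median(C[m],0),3))
E
```

```text
scene (249, 190) [ 0.541  -0.1257  0.0852] [63  7  9]
scene (228, 180) [ 0.5283 -0.1938  0.079 ] [16 17 18]
scene (452, 245) [0.5084 0.301  0.1065] [152  11   2]
scene (390, 260) [0.5214 0.1973 0.0305] [ 79  34 142]
scene (370, 270) [0.5598 0.1747 0.0219] [127 119 120]
scene plate 0.84 [335.7, 232.8, 109.3, 77.4] [0.538 0.211 0.028]
scene plate 0.74 [210.9, 181.3, 60.3, 50.6] [ 0.547 -0.155  0.042]
scene plate 0.37 [369.0, 305.3, 36.0, 51.0] [0.709 0.276 0.046]
scene clamp 0.93 [445.6, 217.5, 12.6, 66.5] [0.506 0.301 0.103]
scene burnisher 0.88 [219.5, 231.9, 15.7, 29.2] [ 0.703 -0.06   0.068]
scene burnisher 0.88 [269.3, 224.8, 12.2, 42.8] [0.635 0.005 0.063]
scene burnisher 0.76 [241.3, 181.2, 15.4, 26.3] [ 0.541 -0.126  0.074]
scene needle_grip 0.73 [221.5, 167.0, 13.8, 26.7] [ 0.526 -0.195  0.067]
scene needle_grip 0.55 [333.8, 232.1, 112.0, 73.4] [0.538 0.21  0.028]
scene needle_grip 0.39 [303.8, 218.1, 169.1, 125.4] [0.554 0.22  0.024]
scene hole_1 0.66 [210.3, 183.4, 59.8, 48.5] [ 0.547 -0.152  0.042]
scene hole_1 0.24 [334.8, 229.8, 113.0, 81.8] [0.538 0.21  0.028]
scene hole_1 0.19 [245.2, 177.5, 7.5, 26.7] [ 0.541 -0.126  0.078]
side (296, 250) [ 0.53   -0.1365  0.0802] [63 36 50]
side (311, 266) [ 0.5159 -0.2045  0.0864] [40 38 52]
side (187, 170) [0.4981 0.2949 0.0967] [103  33  35]
side (212, 205) [0.5088 0.1922 0.0298] [116  74 169]
side (235, 195) [0.5913 0.2008 0.0242] [44 46 50]
side plate 0.62 [186.6, 184.3, 70.1, 38.9] [0.529 0.192 0.028]
side clamp 0.79 [180.8, 151.0, 9.5, 34.5] [0.498 0.294 0.104]
side burnisher 0.72 [326.6, 202.6, 3.6, 32.1] [ 0.693 -0.071  0.061]
side burnisher 0.58 [286.8, 200.4, 7.9, 28.1] [ 0.627 -0.004  0.066]
side burnisher 0.55 [292.3, 235.4, 9.2, 27.4] [ 0.531 -0.136  0.072]
side needle_grip 0.49 [305.1, 257.3, 12.7, 21.4] [ 0.516 -0.204  0.08 ]
side hole_1 0.87 [278.2, 249.1, 51.1, 53.8] [ 0.511 -0.186  0.046]
```

```bash
python3 -c "
from h import *
print(telemetry.get_state()['clock'])"
```

```text
0.65
```

View pics/scene_crop.png

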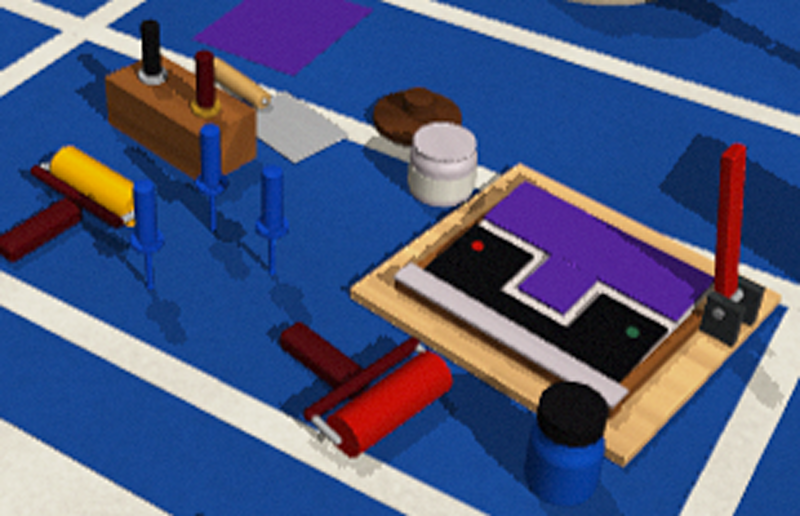

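View pics/side_crop.png

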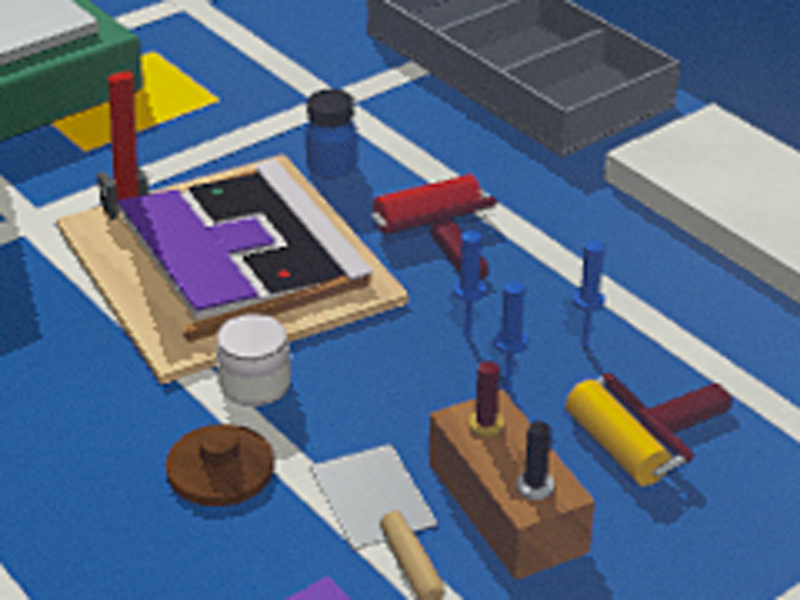

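Candidates: the dark-red handle with a brass collar stands in the stand at scene (249,190) / side (296,250), and the crops confirm it. The black-handled stylus is at (228,180). The blue ones at (226,250), (252,220) and (275,240) are look-alikes. The burnisher is the dark red one, at about (0.536, -0.131). Next I'll move the wrist camera over the jig.

Call:
{"fn": "servo_tool", "kwargs": {"steps": [[-451,-298,-60,0,0,48],[-451,-298,-60,0,0,48],[-451,-298,-60,0,0,48],[-451,-298,-60,0,0,48],[-451,-298,-60,0,0,48],[-451,-298,-60,0,0,48],[-451,-298,-60,0,0,48],[-451,-298,-60,0,0,48]], "hand": 0}}

```text
clock: 1.45
position: [0.4369, 0.2141, 0.2364]
ee_rot: [0.0, 0.564, 0.826, 0.001]
contact_force: [0.4, 0.0, -0.2]
width: 0.0856
```

Call:
{"fn": "servo_tool", "kwargs": {"steps": [[-50,13,-8,0,0,0],[-100,26,-15,0,0,0],[-136,36,-15,0,0,0],[-136,36,-15,0,0,0],[-136,36,-15,0,0,0]], "hand": 255}}

```text
clock: 1.95
position: [0.5191, 0.1016, 0.2505]
ee_rot: [-0.001, 0.565, 0.825, -0.0]
contact_force: [-0.7, -0.4, -0.4]
width: 0.012
```

```bash
python3 - <<'E'
from h import *
im,d,s=snap('wrist','w1'); print(s['clock'],s['position'],s['ee_rot'],np.abs(s['qd']).max())
E
```

```text
1.95 [0.51907558 0.10160652 0.25049621] [-6.08172098e-04  5.64991699e-01  8.25096364e-01 -3.14022991e-05] 0.03643835250433087
```

View pics/w1.png

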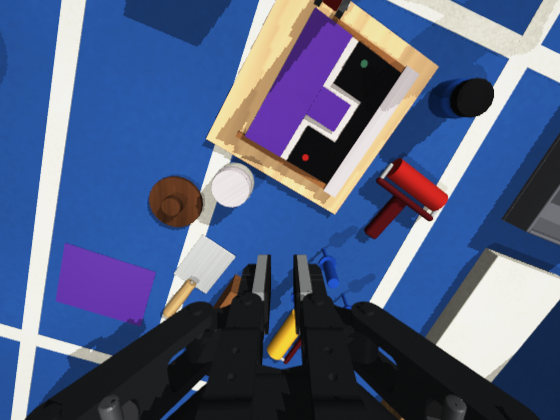

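The wrist view shows the plate centred near (318,105), the green dot at (364,63), the red dot at (305,157), and the clamp at the top near (335,5).

```bash
python3 - <<'E'
from h import *
z=np.load('pics/w1.npz'); im=z['im']; d=z['d']; C=cloud('wrist',d,z['pos'],z['rot'])
hsv=cv2.cvtColor(im,cv2.COLOR_RGB2HSV)
c=im[0:220,190:460]; c=cv2.resize(c,None,fx=2.7,fy=2.7,interpolation=cv2.INTER_CUBIC); cv2.imwrite('pics/w1c.png',cv2.cvtColor(c,cv2.COLOR_RGB2BGR))
H,S,V=[hsv[...,i].astype(int) for i in range(3)]
roi=np.zeros(H.shape,bool); roi[0:215,200:440]=1
pur=roi&(H>125)&(H<150)&(S>100)
blk=roi&(V<40)&(C[...,2]>0.015)&(C[...,2]<0.05)
blk[:, 430:]=0
for n,m in [('pur',pur),('blk',blk)]:
    k,l,st,ce=cv2.connectedComponentsWithStats(m.astype(np.uint8)); 
    i=1+np.argmax(st[1:,4]); m[:]=(l==i); print(n,st[i])
P=C[cv2.erode((pur|blk).astype(np.uint8),np.ones((3,3)))>0]
A=np.c_[P[:,:2],np.ones(len(P))]
co=np.linalg.lstsq(A,P[:,2],rcond=None)[0]; r=P[:,2]-A@co
for _ in range(3):
    k=np.abs(r)<0.003; co=np.linalg.lstsq(A[k],P[k,2],rcond=None)[0]; r=P[:,2]-A@co
print('plane',co,'tilt',np.linalg.norm(co[:2]),'dir',np.degrees(np.arctan2(-co[1],-co[0])),'res',r[k].std(),k.sum())
tab=roi&(C[...,2]<0.004); print('table z',np.median(C[tab][:,2]))
wood=roi&(H>8)&(H<25)&(S>60)&(V>120); print('wood z',np.percentile(C[wood][:,2],[10,50,90]))
for n,m in [('pur',pur),('blk',blk)]:
    cn=max(cv2.findContours(m.astype(np.uint8),0,cv2.CHAIN_APPROX_NONE)[0],key=cv2.contourArea)
    ap=cv2.approxPolyDP(cn,3,True)[:,0]
    for u,v in ap: print(n,u,v,np.round(C[v,u],4))
red=(H<6)|(H>174); 
for n,m in [('red',roi&red&(S>150)&(V>120)),('green',roi&(H>45)&(H<90)&(S>80))]:
    k,l,st,ce=cv2.connectedComponentsWithStats(m.astype(np.uint8))
    for i in range(1,k):
        if st[i,4]>8: print(n,st[i],ce[i],np.round(np.median(C[l==i],0),4))
np.savez('pics/masks1.npz',pur=pur,blk=blk,co=co)
E
```

```text
pur [ 245    8  107  149 7388]
blk [ 287   42  114  142 4971]
plane [-0.09651445  0.0175375   0.07908349] tilt 0.09809486581673767 dir -10.298763842841318 res 0.0008001419478850614 10952
table z 0.0020548674471818074
wood z [0.01091226 0.01208931 0.01349894]
pur 316 8 [0.4858 0.2963 0.0368]
pur 245 134 [0.4552 0.132  0.0373]
pur 279 156 [0.5079 0.1193 0.0235]
pur 305 114 [0.5197 0.1838 0.0289]
pur 334 130 [0.5639 0.179  0.0279]
pur 349 106 [0.5695 0.2138 0.028 ]
pur 322 85 [0.5259 0.2236 0.0334]
pur 351 35 [0.536  0.2869 0.0335]
blk 360 42 [0.5497 0.2849 0.0307]
blk 334 82 [0.539  0.2327 0.0304]
blk 360 100 [0.5798 0.2256 0.0276]
blk 360 105 [0.5827 0.2202 0.0265]
blk 335 143 [0.5726 0.1639 0.0262]
blk 308 126 [0.5291 0.1712 0.031 ]
blk 287 160 [0.5197 0.1193 0.0313]
blk 326 183 [0.5845 0.1078 0.0243]
blk 400 73 [0.6136 0.2735 0.0246]
red [302 154   6   7  34] [304.73529412 157.        ] [0.5411 0.1315 0.0301]
red [ 392  160   48   50 1011] [418.03461919 184.23145401] [0.7044 0.1546 0.0324]
green [360  59   8   9  59] [363.74576271  63.25423729] [0.5647 0.2656 0.0296]
```

View pics/w1c.png

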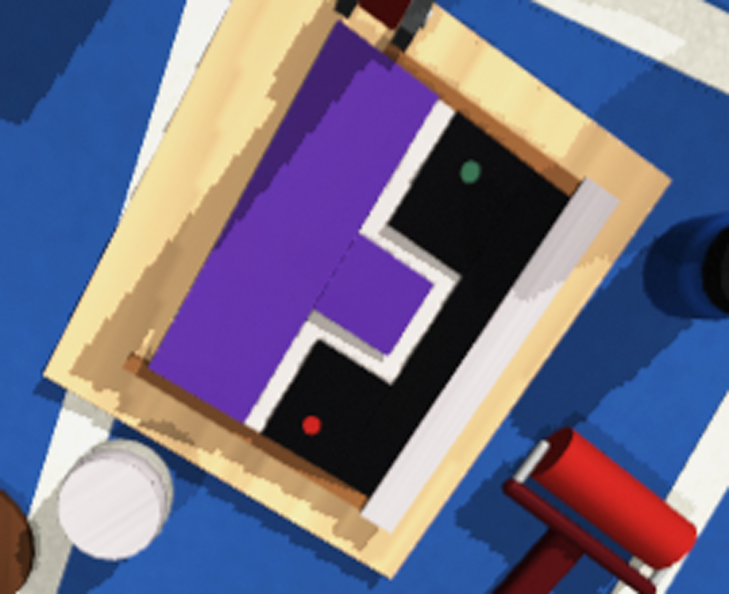

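```bash
cat > fit.py <<'E'
from h import *
from scipy.optimize import least_squares
def plateT(x,y,yaw,t):
    # hinge at lower far edge: height 22-12=10mm, plate x=+70. returns function plate (x,y,z rel to plate_frame, mm)->world
    Rz=R.from_euler('z',yaw).as_matrix(); Ry=R.from_euler('y',t).as_matrix()
    def f(p):
        p=np.atleast_2d(p)/1000.
        h=np.array([.07,0,-.008])   # hinge line rel plate_frame(z floor=18mm; bottom at 10mm)
        return ((p-h)@Ry.T+h)@Rz.T+np.array([x,y,.018])
    return f
def corners(xA):
    pu=[(xA-5,20),(xA+40,20),(xA+40,-20),(xA-5,-20)]
    bl=[(xA+5,85),(xA+5,30),(xA+50,30),(xA+50,-30),(xA+5,-30),(xA+5,-85)]
    return np.array([(a,b,4) for a,b in pu+bl],float)
def seam(xA): return np.array([(xA,68,0),(xA,25,0),(xA+45,25,0),(xA+45,-25,0),(xA,-25,0),(xA,-68,0)],float)
E
python3 - <<'E'
from fit import *
z=np.load('pics/w1.npz'); mk=np.load('pics/masks1.npz')
im=z['im'].astype(np.uint8)
px=np.array([(322,85),(349,106),(334,130),(305,114),(360,42),(334,82),(360.5,102.5),(335,143),(308,126),(287,160)],float)
g=cv2.cvtColor(im,cv2.COLOR_RGB2GRAY)
ref=cv2.cornerSubPix(g,px.astype(np.float32).reshape(-1,1,2),(4,4),(-1,-1),(3,50,.01)).reshape(-1,2)
print(np.round(ref-px,1).tolist())
def run(px,free_t):
    def res(p):
        f=plateT(p[0],p[1],p[2],p[3] if free_t else .098)
        return (proj('wrist',f(corners(p[4]*1000)),z['pos'],z['rot'])-px).ravel()
    s=least_squares(res,[.53,.2,-.18,.098,-.0225],x_scale=[.01,.01,.1,.1,.01],loss='soft_l1')
    print(free_t,np.round(s.x,4),np.abs(res(s.x)).reshape(-1,2).max(1).round(1)); return s.x
for p in (px,ref):
    for ft in (0,1): x=run(p,ft)
x=run(ref,0)
f0=plateT(x[0],x[1],x[2],0); f=plateT(x[0],x[1],x[2],.098)
# raised plate, seam, press, rectangle
print('press now',f([-60,-45,4]),'home',f0([-60,-45,4]))
print('seam',f0(seam(x[4]*1000)).round(4))
ov=cv2.cvtColor(im,cv2.COLOR_RGB2BGR)
for pts in (f(seam(x[4]*1000)),f([(-70,85,4),(-70,-85,4),(70,-85,4),(70,85,4)])):
    q=proj('wrist',pts,z['pos'],z['rot']); cv2.polylines(ov,[np.int32(q*16)],False,(0,255,255),1,cv2.LINE_AA,4)
cv2.imwrite('pics/w1o.png',cv2.resize(ov[0:220,190:460],None,fx=2.7,fy=2.7))
E
```

```text
[[0.4, 0.5], [1.7, -1.0], [-0.6, 1.3], [1.2, 0.9], [-1.7, -1.2], [-1.4, 0.4], [-0.4, -0.5], [-0.7, -1.2], [-0.1, -1.4], [-0.9, -0.2]]
0 [ 0.5218  0.2042 -0.1772  0.1091  0.0059] [0.9 1.5 2.  0.7 0.9 1.1 0.5 0.8 1.2 0.8]
1 [ 0.5119  0.206  -0.1769  0.1314  0.0154] [0.9 1.4 1.9 0.9 0.7 1.1 0.3 0.9 1.2 0.7]
0 [ 0.5174  0.205  -0.1695  0.1089  0.0098] [0.1 0.5 0.3 1.1 0.2 0.4 0.5 0.6 0.2 0.2]
1 [ 0.5076  0.2066 -0.1688  0.1383  0.0193] [0.2 0.7 0.4 1.  0.1 0.5 0.2 0.4 0.1 0.3]
0 [ 0.5174  0.205  -0.1695  0.1089  0.0098] [0.1 0.5 0.3 1.1 0.2 0.4 0.5 0.6 0.2 0.2]
press now [[0.45248329 0.17045989 0.03466204]] home [[0.45071117 0.17076318 0.022     ]]
seam [[0.5386 0.2704 0.018 ]
 [0.5313 0.228  0.018 ]
 [0.5757 0.2204 0.018 ]
 [0.5673 0.1711 0.018 ]
 [0.5229 0.1787 0.018 ]
 [0.5157 0.1363 0.018 ]]
```

View pics/w1o.png

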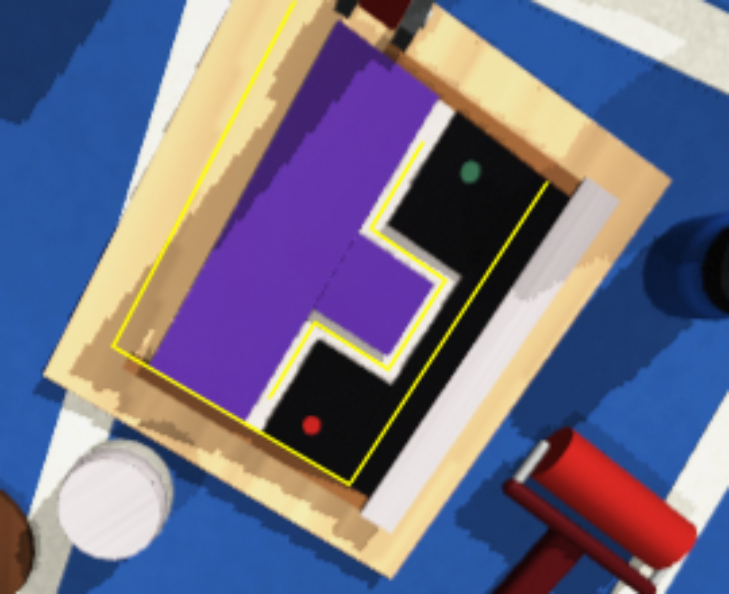

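```bash
python3 - <<'E'
from fit import *
z=np.load('pics/w1.npz'); im=z['im'].astype(np.uint8)
px=np.array([(322,85),(349,106),(334,130),(305,114),(360,42),(334,82),(360.5,102.5),(335,143),(308,126),(287,160)],float)
g=cv2.cvtColor(im,cv2.COLOR_RGB2GRAY)
ref=cv2.cornerSubPix(g,px.astype(np.float32).reshape(-1,1,2),(4,4),(-1,-1),(3,50,.01)).reshape(-1,2)
px2=np.r_[ref,[(316,8),(244.8,136)]]
for ft in (0,1):
    def res(p):
        f=plateT(p[0],p[1],p[2],p[3] if ft else .098)
        c=np.r_[corners(p[4]*1000),[(-70,85,4),(-70,-85,4)]]
        return (proj('wrist',f(c),z['pos'],z['rot'])-px2).ravel()
    s=least_squares(res,[.53,.2,-.18,.098,-.0225],x_scale=[.01,.01,.1,.1,.01],loss='soft_l1')
    print(ft,np.round(s.x,4),np.abs(res(s.x)).reshape(-1,2).max(1).round(1))
    x=s.x
    f0=plateT(x[0],x[1],x[2],0); f=plateT(x[0],x[1],x[2],.098)
    print('press now',f([-60,-45,4]).round(4),'home',f0([-60,-45,4]).round(4))
    print('seam',f0(seam(x[4]*1000)).round(4).tolist())
    print('hinge',f0([-60,85,16]).round(4), 'hinge2',f0([-60,95,16]).round(4))
# clamp position from scene/side clouds
for n in ['scene','side']:
    w=np.load(f'pics/{n}0.npz'); C=cloud(n,w['d']); hs=cv2.cvtColor(w['im'],cv2.COLOR_RGB2HSV).astype(int)
    m=((hs[...,0]<6)|(hs[...,0]>172))&(hs[...,1]>120)&(C[...,0]>.4)&(C[...,0]<.6)&(C[...,1]>.2)&(C[...,1]<.4)&(C[...,2]>.03)
    P=C[m]
    for lo in np.arange(.04,.19,.02):
        k=(P[:,2]>lo)&(P[:,2]<lo+.02)
        if k.sum()>3: print(n,round(lo,2),k.sum(),np.median(P[k],0).round(4))
    print(P[:,2].max())
E
```

```text
0 [ 0.538   0.2013 -0.1727  0.098  -0.0114] [0.1 0.4 0.4 1.1 0.3 0.5 0.7 0.6 0.3 0.2 0.3 0.4]
press now [[0.4729 0.167  0.0347]] home [[0.4711 0.1673 0.022 ]]
seam [[0.5384, 0.2703, 0.018], [0.531, 0.2279, 0.018], [0.5754, 0.2202, 0.018], [0.5668, 0.1709, 0.018], [0.5224, 0.1786, 0.018], [0.515, 0.1363, 0.018]]
hinge [[0.4935 0.2954 0.034 ]] hinge2 [[0.4952 0.3052 0.034 ]]
1 [ 0.538   0.2013 -0.1729  0.0937 -0.0113] [0.1 0.4 0.4 1.1 0.3 0.5 0.7 0.6 0.3 0.2 0.3 0.4]
press now [[0.473  0.167  0.0347]] home [[0.4712 0.1673 0.022 ]]
seam [[0.5385, 0.2703, 0.018], [0.5311, 0.2279, 0.018], [0.5755, 0.2202, 0.018], [0.5669, 0.1709, 0.018], [0.5225, 0.1787, 0.018], [0.5152, 0.1363, 0.018]]
hinge [[0.4935 0.2954 0.034 ]] hinge2 [[0.4953 0.3052 0.034 ]]
scene 0.04 73 [0.5078 0.3104 0.0505]
scene 0.06 79 [0.5081 0.3069 0.0695]
scene 0.08 84 [0.508  0.3042 0.0907]
scene 0.1 86 [0.5069 0.3011 0.1099]
scene 0.12 94 [0.5064 0.2978 0.1308]
scene 0.14 104 [0.5039 0.2937 0.151 ]
0.1581389298395729
side 0.04 36 [0.498  0.3026 0.0491]
side 0.06 33 [0.4964 0.3    0.0688]
side 0.08 35 [0.4956 0.2954 0.0891]
side 0.1 38 [0.4944 0.2941 0.1096]
side 0.12 38 [0.4933 0.2904 0.1299]
side 0.14 45 [0.4956 0.2875 0.1497]
0.15982065615677388
```

Call:
{"fn": "servo_tool", "kwargs": {"steps": [[40,-10,30,0,0,0],[78,-20,75,0,0,0],[78,-20,125,0,0,0],[78,-20,170,0,0,0],[78,-20,200,0,0,0],[78,-20,207,0,0,0],[78,-20,207,0,0,0]]}}

```text
clock: 2.7
position: [0.4708, 0.1685, 0.0435]
ee_rot: [-0.001, 0.563, 0.826, -0.001]
contact_force: [0.5, 0.1, 0.6]
width: 0.0003
```

```bash
python3 -c "
from h import *
s=telemetry.get_state();print(s['clock'],s['position'],s['ee_rot'],s['contact_force'])"
```

```text
2.7 [0.47079614 0.16852705 0.0435242 ] [-7.68733360e-04  5.63357838e-01  8.26212450e-01 -5.85505689e-04] [0.47024386 0.14357213 0.63036099]
```

Good. I'll press down gently to about z = 0.023.

Call:
{"fn": "servo_tool", "kwargs": {"steps": [[0,0,6,0,0,0],[0,0,9,0,0,0],[0,0,12,0,0,0],[0,0,15,0,0,0],[0,0,18,0,0,0],[0,0,20,0,0,0],[0,0,20,0,0,0]]}}

```text
clock: 3.4
position: [0.4718, 0.1676, 0.0235]
ee_rot: [-0.0, 0.564, 0.826, -0.0]
contact_force: [-0.8, -0.1, -0.0]
width: -0.0002
```

Call:
{"fn": "servo_tool", "kwargs": {"steps": [[0,0,1,0,0,0],[0,0,2,0,0,0],[0,0,2,0,0,0]]}}

```text
clock: 3.7
position: [0.472, 0.1677, 0.0218]
ee_rot: [-0.0, 0.564, 0.826, 0.0]
contact_force: [-0.4, -0.3, 0.1]
width: -0.0002
```

Call:
{"fn": "servo_tool", "kwargs": {"steps": [[0,0,1,0,0,0],[0,0,1,0,0,0]]}}

```text
clock: 3.9
position: [0.4719, 0.1677, 0.0208]
ee_rot: [-0.0, 0.564, 0.826, 0.0]
contact_force: [0.3, 0.1, -0.6]
width: 0.0001
```

```bash
python3 -c "
from h import *
for n in ['scene','wrist']: im,d,s=snap(n,n+'2')
print(s['clock'],s['position'],s['contact_force'])
z=np.load('pics/scene2.npz')['im'][200:360,290:490]
cv2.imwrite('pics/s2c.png',cv2.cvtColor(cv2.resize(z,None,fx=4,fy=3.7,interpolation=2),4))"
```

```text
3.95 [0.47193496 0.16766035 0.02079194] [-0.61677164  0.05096314 -0.41369266]
```

View pics/s2c.png

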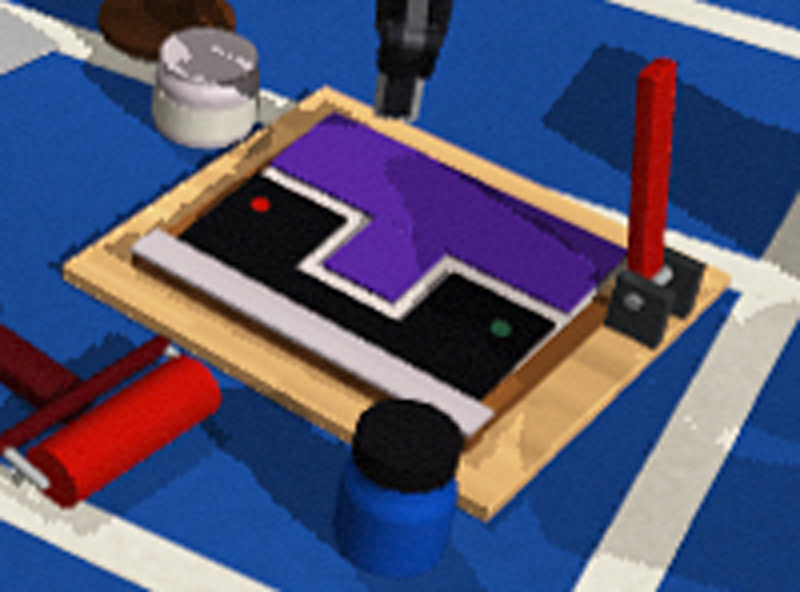

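View pics/wrist2.png

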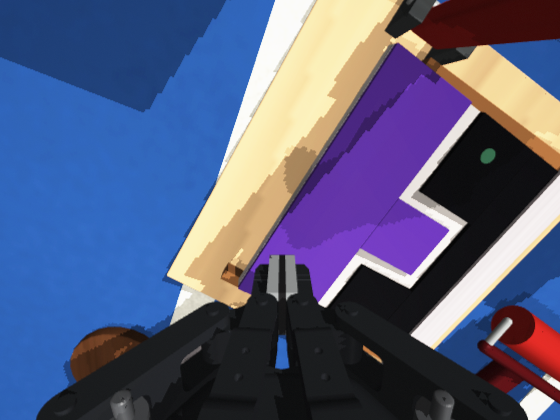

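```bash
python3 - <<'E'
from fit import *
for n in ['wrist','scene']:
    w=np.load(f'pics/{n}2.npz'); C=cloud(n,w['d'],w['pos'],w['rot']); hs=cv2.cvtColor(w['im'],cv2.COLOR_RGB2HSV).astype(int)
    m=(hs[...,0]>125)&(hs[...,0]<150)&(hs[...,1]>100)&(C[...,0]>.4)&(C[...,0]<.65)&(C[...,1]>.1)&(C[...,1]<.32)&(C[...,2]>.01)
    m=cv2.erode(m.astype(np.uint8),np.ones((3,3)))>0
    P=C[m];A=np.c_[P[:,:2],np.ones(len(P))]; co=np.linalg.lstsq(A,P[:,2],rcond=None)[0]
    print(n,co,len(P),'z@',co@[.472,.167,1], 'wood', np.median(C[(hs[...,0]>8)&(hs[...,0]<25)&(hs[...,1]>60)&(hs[...,2]>140)&(C[...,0]>.4)&(C[...,0]<.65)&(C[...,1]>.1)&(C[...,1]<.33)][:,2]))
    tcp=w['pos']; print('tcp px',proj(n,tcp,tcp,w['rot']), 'near edge pt', [proj(n,plateT(.538,.2013,-.1727,t)([[-70,-45,4],[-60,-45,4]]),tcp,w['rot']).round(0).tolist() for t in (0,.098)])
w=np.load('pics/scene2.npz'); d=w['d']; C=cloud('scene',d)
for u,v in [(390,229),(388,226),(391,222),(375,232)]: print(u,v,w['im'][v,u],C[v,u].round(4))
E
```

```text
wrist [-0.17500625  0.02808353  0.11700889] 23698 z@ 0.03909589166940902 wood 0.01213435331328494
tcp px [[281.81231248 237.53112419]] near edge pt [[[268.0, 231.0], [281.0, 238.0]], [[269.0, 241.0], [283.0, 248.0]]]
scene [-0.09081436  0.01779673  0.07379226] 1721 z@ 0.03389993662100687 wood 0.009832131360442031
tcp px [[385.56097331 245.18839387]] near edge pt [[[388.0, 242.0], [386.0, 244.0]], [[389.0, 237.0], [386.0, 240.0]]]
390 229 [15 16 19] [0.4836 0.1754 0.0731]
388 226 [22 24 26] [0.4842 0.1706 0.0789]
391 222 [18 19 23] [0.484  0.1753 0.0904]
375 232 [49 23 99] [0.4609 0.1372 0.0346]
```

```bash
python3 - <<'E'
from fit import *
w=np.load('pics/scene2.npz'); C=cloud('scene',w['d'])
for v in range(222,250,2): print(v,[(u,w['im'][v,u].tolist(),C[v,u].round(3).tolist()) for u in (386,390,394)])
w=np.load('pics/wrist2.npz'); C=cloud('wrist',w['d'],w['pos'],w['rot'])
for v in range(236,300,6): print(v,[(u,w['im'][v,u].tolist(),C[v,u].round(3).tolist()) for u in (276,288)])
E
```

```text
222 [(386, [51, 53, 55], [0.481, 0.164, 0.084]), (390, [15, 19, 18], [0.484, 0.173, 0.09]), (394, [125, 125, 125], [0.475, 0.178, 0.086])]
224 [(386, [28, 28, 33], [0.488, 0.167, 0.084]), (390, [24, 25, 28], [0.486, 0.175, 0.087]), (394, [141, 142, 140], [0.475, 0.179, 0.082])]
226 [(386, [17, 19, 23], [0.488, 0.168, 0.08]), (390, [20, 21, 26], [0.484, 0.175, 0.081]), (394, [136, 137, 139], [0.473, 0.179, 0.076])]
228 [(386, [23, 24, 27], [0.487, 0.168, 0.075]), (390, [18, 22, 24], [0.484, 0.175, 0.076]), (394, [133, 134, 135], [0.474, 0.18, 0.071])]
230 [(386, [13, 17, 19], [0.488, 0.169, 0.071]), (390, [10, 14, 16], [0.485, 0.176, 0.072]), (394, [100, 113, 138], [0.477, 0.182, 0.069])]
232 [(386, [183, 145, 105], [0.481, 0.167, 0.061]), (390, [174, 155, 139], [0.48, 0.175, 0.063]), (394, [38, 81, 150], [0.393, 0.155, -0.001])]
234 [(386, [238, 193, 124], [0.421, 0.148, 0.008]), (390, [241, 197, 124], [0.42, 0.156, 0.011]), (394, [106, 106, 146], [0.4, 0.158, -0.001])]
236 [(386, [168, 124, 112], [0.428, 0.151, 0.009]), (390, [236, 191, 124], [0.425, 0.158, 0.01]), (394, [243, 200, 
[... 1243 characters left out ...]
79, 0.065])]
260 [(276, [141, 143, 143], [0.465, 0.177, 0.072]), (288, [140, 142, 142], [0.471, 0.18, 0.073])]
266 [(276, [141, 143, 143], [0.465, 0.177, 0.079]), (288, [141, 143, 143], [0.471, 0.179, 0.079])]
272 [(276, [141, 144, 143], [0.465, 0.178, 0.085]), (288, [141, 143, 142], [0.471, 0.179, 0.084])]
278 [(276, [141, 144, 143], [0.466, 0.177, 0.088]), (288, [141, 144, 143], [0.471, 0.179, 0.088])]
284 [(276, [141, 143, 143], [0.465, 0.177, 0.094]), (288, [141, 143, 142], [0.47, 0.179, 0.095])]
290 [(276, [140, 142, 142], [0.465, 0.178, 0.099]), (288, [141, 143, 143], [0.47, 0.179, 0.099])]
296 [(276, [189, 191, 190], [0.466, 0.175, 0.099]), (288, [159, 161, 161], [0.471, 0.177, 0.1])]
```

The pictures disagree with the reported TCP. The reported z is 0.021, but both cameras put the fingertips at about z = 0.063, with the plate still up at 0.035 and no contact force. So the fingers really end about 42 mm short of the reported TCP, and I'll work from the measured fingertip from here on.

Call:
{"fn": "servo_tool", "kwargs": {"steps": [[0,0,8,0,0,0],[0,0,16,0,0,0],[0,0,23,0,0,0],[0,0,26,0,0,0],[0,0,28,0,0,0],[0,0,29,0,0,0]]}}

```text
clock: 4.6
position: [0.4713, 0.1676, -0.0085]
ee_rot: [-0.001, 0.564, 0.826, -0.0]
contact_force: [-1.1, -0.5, 2.3]
width: 0.0001
```

Contact is at TCP z ≈ -0.008, which matches. I'll keep pressing in small steps.

Call:
{"fn": "servo_tool", "kwargs": {"steps": [[0,0,2,0,0,0],[0,0,4,0,0,0],[0,0,6,0,0,0],[0,0,8,0,0,0],[0,0,9,0,0,0],[0,0,10,0,0,0]]}}

```text
clock: 5.2
position: [0.4719, 0.1677, -0.0177]
ee_rot: [-0.0, 0.564, 0.826, 0.0]
contact_force: [-3.4, -0.1, 14.7]
width: -0.0002
```

Call:
{"fn": "servo_tool", "kwargs": {"steps": [[0,0,0.7,0,0,0],[0,0,0.7,0,0,0]]}}

```text
clock: 5.4
position: [0.4719, 0.1677, -0.0177]
ee_rot: [0.0, 0.564, 0.826, 0.0]
contact_force: [-4.3, 0.2, 12.9]
width: -0.0002
```

```bash
python3 - <<'E'
from fit import *
im,d,s=snap('scene','scene3'); C=cloud('scene',d); hs=cv2.cvtColor(im,cv2.COLOR_RGB2HSV).astype(int)
m=(hs[...,0]>125)&(hs[...,0]<150)&(hs[...,1]>100)&(C[...,0]>.4)&(C[...,0]<.65)&(C[...,1]>.1)&(C[...,1]<.32)&(C[...,2]>.01)
m=cv2.erode(m.astype(np.uint8),np.ones((3,3)))>0
P=C[m];A=np.c_[P[:,:2],np.ones(len(P))]; co=np.linalg.lstsq(A,P[:,2],rcond=None)[0]
print(co,co@[.472,.167,1],s['position'],s['contact_force'])
z=im[200:360,290:490]
cv2.imwrite('pics/s3c.png',cv2.cvtColor(cv2.resize(z,None,fx=4,fy=3.7,interpolation=2),4))
E
```

```text
[ 0.00326008 -0.00063342  0.01998822] 0.021421197962569246 [ 0.4719215   0.16773109 -0.01769585] [-4.33820621  0.24382283 12.8764188 ]
```

View pics/s3c.png

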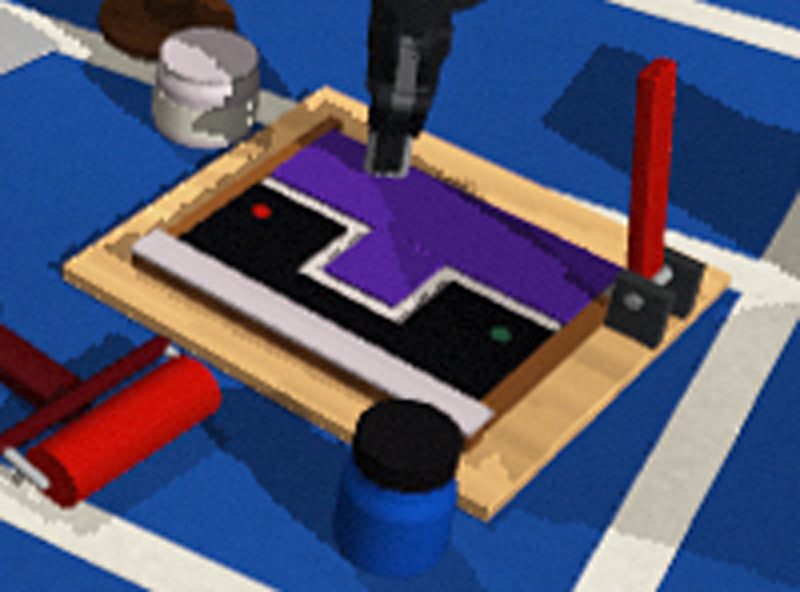

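The plate is home: the fitted tilt is 0.003 rad, with a hard stop at about 13 N. Real fingertip is TCP + 40 mm along the finger. Now lift and move round to the clamp's outer side.

Call:
{"fn": "servo_tool", "kwargs": {"steps": [[0,0,-50,0,0,0],[0,0,-100,0,0,0],[0,0,-150,0,0,0],[10,6,-178,0,0,4],[50,32,-178,0,0,11],[90,57,-178,0,0,18],[130,83,-178,0,0,26],[160,102,-178,0,0,31]]}}

```text
clock: 6.25
position: [0.5098, 0.3567, 0.1591]
ee_rot: [0.0, 0.765, 0.644, 0.001]
contact_force: [0.4, -0.8, -0.4]
width: 0.0
```

Call:
{"fn": "servo_tool", "kwargs": {"steps": [[0,0,0,0,0,0],[0,0,0,0,0,0]]}}

```text
clock: 6.45
position: [0.5088, 0.3541, 0.1584]
ee_rot: [0.0, 0.763, 0.646, -0.0]
contact_force: [-0.4, -0.7, 0.1]
width: -0.0001
```

```bash
python3 - <<'E'
from fit import *
im,d,s=snap('scene','scene4'); im,d,s=snap('wrist','wrist4')
print(s['clock'],s['position'],q2R(s['ee_rot']).round(3))
E
```

```text
6.5 [0.50857833 0.35315885 0.1585744 ] [[ 0.167  0.986 -0.001]
 [ 0.986 -0.167 -0.001]
 [-0.001 -0.    -1.   ]]
```

View pics/scene4.png

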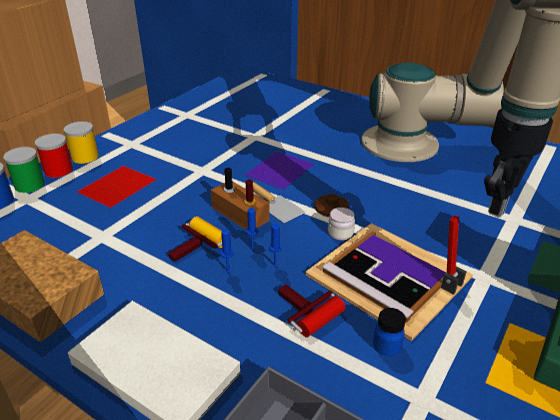

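View pics/wrist4.png

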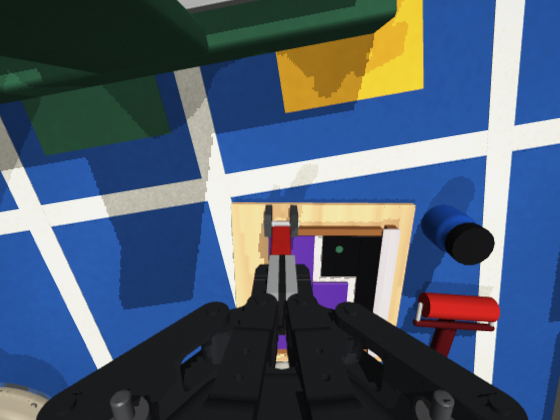

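The fingers are aligned with the clamp and outside it: scene (500,205) against the clamp at (453,220). Lower and push.

Call:
{"fn": "servo_tool", "kwargs": {"steps": [[0,0,40,0,0,0],[0,0,78,0,0,0],[-25,0,80,0,0,0],[-40,0,80,0,0,0],[-50,0,81,0,0,0],[-58,0,83,0,0,0],[-66,0,86,0,0,0],[-74,0,90,0,0,0]]}}

```text
clock: 7.35
position: [0.4973, 0.2807, 0.0703]
ee_rot: [0.0, 0.764, 0.645, 0.001]
contact_force: [-1.2, 0.5, 2.5]
width: -0.0001
```

```bash
python3 - <<'E'
from fit import *
im,d,s=snap('scene','scene5'); 
print(s['clock'],s['position'],s['contact_force'])
z=im[160:340,360:560]
cv2.imwrite('pics/s5c.png',cv2.cvtColor(cv2.resize(z,None,fx=3.3,fy=3.3,interpolation=2),4))
E
```

```text
7.35 [0.49726559 0.28070858 0.07026507] [-1.23959819  0.47913949  2.48673285]
```

View pics/s5c.png

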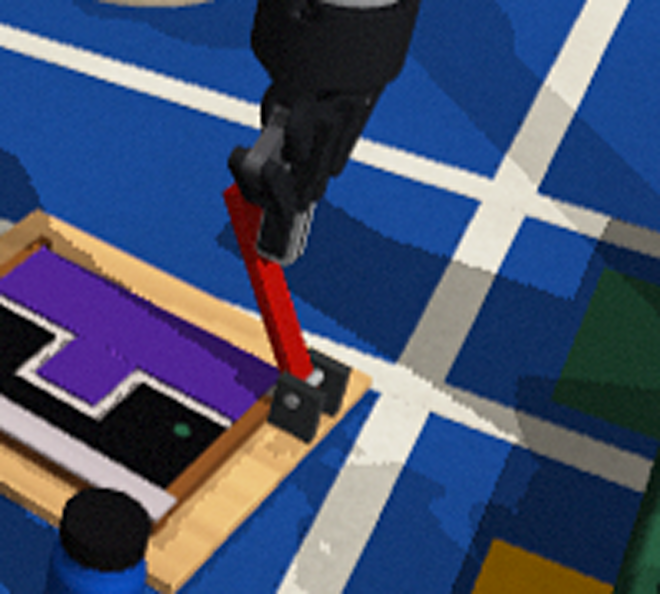

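Call:
{"fn": "servo_tool", "kwargs": {"steps": [[-6,0,3,0,0,0],[-12,0,8,0,0,0],[-18,0,13,0,0,0],[-24,0,20,0,0,0],[-29,0,26,0,0,0],[-34,0,34,0,0,0],[-37,0,41,0,0,0],[-40,0,49,0,0,0]]}}

```text
clock: 8.2
position: [0.4899, 0.2409, 0.0195]
ee_rot: [0.0, 0.764, 0.645, 0.0]
contact_force: [2.3, -0.3, 2.6]
width: 0.0003
```

Call:
{"fn": "servo_tool", "kwargs": {"steps": [[-1,0,6,0,0,0],[-2,0,12,0,0,0],[-3,0,18,0,0,0],[-3,0,21,0,0,0]]}}

```text
clock: 8.6
position: [0.4885, 0.2381, -0.0017]
ee_rot: [-0.0, 0.764, 0.645, -0.001]
contact_force: [0.5, -0.9, 2.6]
width: -0.0003
```

Call:
{"fn": "servo_tool", "kwargs": {"steps": [[0,0,2,0,0,0],[0,0,2,0,0,0]]}}

```text
clock: 8.8
position: [0.4885, 0.2386, -0.0033]
ee_rot: [-0.0, 0.764, 0.645, -0.0]
contact_force: [-0.6, 0.2, -0.4]
width: 0.0003
```

Call:
{"fn": "servo_tool", "kwargs": {"steps": [[0,0,1,0,0,0],[0,0,2,0,0,0],[0,0,3,0,0,0],[0,0,3,0,0,0]]}}

```text
clock: 9.2
position: [0.4886, 0.2387, -0.0056]
ee_rot: [-0.0, 0.764, 0.645, -0.0]
contact_force: [-1.4, 0.1, 3.9]
width: 0.0
```

Call:
{"fn": "servo_tool", "kwargs": {"steps": [[0,0,1,0,0,0],[0,0,1.5,0,0,0],[0,0,1.5,0,0,0]]}}

```text
clock: 9.5
position: [0.4888, 0.2387, -0.0057]
ee_rot: [-0.0, 0.764, 0.645, 0.0]
contact_force: [-4.8, -0.8, 13.7]
width: -0.0
```

The clamp reaches a hard stop at 13.7 N. Lift off, then take another look at the jig.

Call:
{"fn": "servo_tool", "kwargs": {"steps": [[0,0,-45,0,0,0],[0,0,-90,0,0,0],[-30,12,-130,0,0,0],[-65,26,-165,0,0,0],[-100,40,-200,0,0,0],[-132,54,-220,0,0,0],[-132,54,-220,0,0,0],[-132,54,-220,0,0,0]]}}

```text
clock: 10.3
position: [0.5204, 0.0988, 0.2127]
ee_rot: [-0.0, 0.765, 0.644, 0.001]
contact_force: [0.7, -0.1, -1.2]
width: -0.0001
```

```bash
python3 - <<'E'
from fit import *
im,d,s=snap('wrist','w6'); print(s['clock'],s['position'],np.abs(s['qd']).max())
E
```

```text
10.3 [0.52043536 0.09883989 0.21271418] 0.03892688791211002
```

View pics/w6.png

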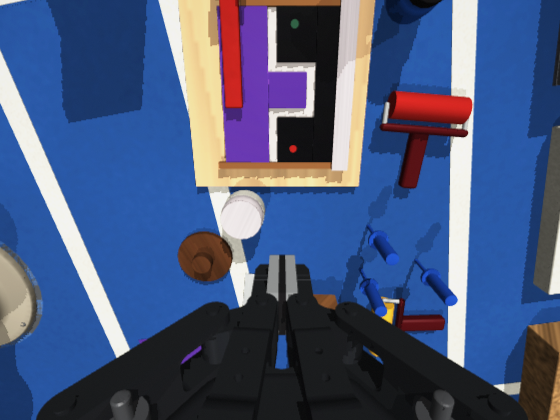

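The clamp bar lies flat along the near strip at (232,55). The seam shows around (293,90), with the green dot at (294,23) and the red at (293,149). Refit the seam with the plate home.

```bash
python3 - <<'E'
from fit import *
z=np.load('pics/w6.npz'); im=z['im'].astype(np.uint8)
g=cv2.cvtColor(im,cv2.COLOR_RGB2GRAY)
f=plateT(.538,.2013,-.1727,0); xA=-11.4
c=corners(xA)
px=proj('wrist',f(c),z['pos'],z['rot']); print(px.round(1).tolist())
ref=cv2.cornerSubPix(g,px.astype(np.float32).reshape(-1,1,2),(4,4),(-1,-1),(3,50,.01)).reshape(-1,2)
print((ref-px).round(1).tolist())
# edge-based fit: mask boundaries. purple/black masks -> rendered model IoU
hsv=cv2.cvtColor(im,cv2.COLOR_RGB2HSV); H,S,V=[hsv[...,i].astype(int) for i in range(3)]
ok=np.linalg.norm(ref-px,axis=1)<4
def res(p):
    q=proj('wrist',plateT(p[0],p[1],p[2],0)(c),z['pos'],z['rot'])
    return (q-ref)[ok].ravel()
s=least_squares(res,[.538,.2013,-.1727],x_scale=[.01,.01,.1],loss='soft_l1')
print(s.x.round(4),res(s.x).round(1).tolist())
fs=plateT(*s.x,0); print(fs(seam(xA)).round(4).tolist())
ov=cv2.cvtColor(im,cv2.COLOR_RGB2BGR); ov=cv2.resize(ov[0:190,170:390],None,fx=3.15,fy=3.15,interpolation=2)
for pts in (fs(seam(xA)),fs(c[:4]),fs(c[4:])):
    q=(proj('wrist',pts,z['pos'],z['rot'])-[170,0]+.5)*3.15-.5; cv2.polylines(ov,[np.int32(q*16)],False,(0,255,255),1,cv2.LINE_AA,4)
cv2.imwrite('pics/w6o.png',ov)
C=cloud('wrist',z['d'],z['pos'],z['rot'])
m=((H<6)|(H>174))&(S>150)&(C[...,0]<.56)&(C[...,1]>.12)&(C[...,2]>.015); P=C[m]; A=np.c_[P[:,:2],np.ones(len(P))]; print('clamp z',np.percentile(P[:,2],[5,50,95]).round(4), np.linalg.lstsq(A,P[:,2],rcond=None)[0].round(3))
m=(H>125)&(H<150)&(S>100)&(C[...,0]>.4)&(C[...,0]<.65)&(C[...,1]>.1)&(C[...,1]<.32)&(C[...,2]>.01); P=C[m]; A=np.c_[P[:,:2],np.ones(len(P))]; print('plate',np.median(P[:,2]),np.linalg.lstsq(A,P[:,2],rcond=None)[0].round(3))
E
```

```text
[[267.7, 71.4], [306.4, 71.5], [305.4, 107.9], [268.1, 107.8], [276.1, 6.0], [276.3, 61.9], [315.3, 62.0], [313.4, 116.6], [276.5, 116.5], [276.6, 161.5]]
[[-0.1, -0.4], [-0.6, -0.5], [-0.2, -0.3], [1.4, 0.6], [-0.7, 0.3], [-0.1, -0.1], [-0.4, 0.3], [-0.9, -0.1], [0.4, -0.2], [0.4, -0.3]]
[ 0.5379  0.2014 -0.1662] [-0.1, 0.4, 0.4, 0.3, 0.2, 0.1, -1.4, -0.5, 0.1, -0.3, -0.2, 0.1, 0.2, -0.6, 1.0, -0.1, -0.3, 0.2, -0.1, 0.3]
[[0.5379, 0.2703, 0.018], [0.5308, 0.2279, 0.018], [0.5752, 0.2204, 0.018], [0.5669, 0.1711, 0.018], [0.5225, 0.1786, 0.018], [0.5154, 0.1362, 0.018]]
clamp z [0.033  0.036  0.0375] [ 1.432 -0.188 -0.617]
plate 0.024036783030419173 [ 0.064 -0.07   0.008]
```

View pics/w6o.png

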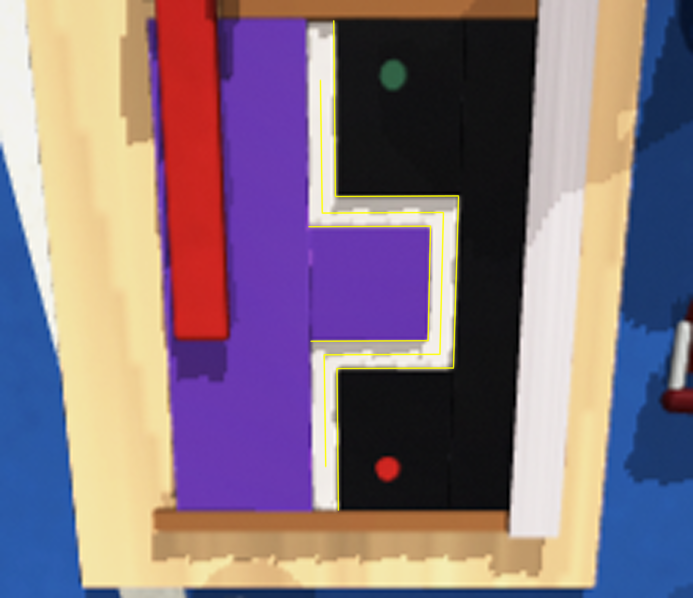

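The two fits agree within 0.7 mm. Next, a look at the stand.

Call:
{"fn": "servo_tool", "kwargs": {"steps": [[-48,9,0,0,0,0],[-96,18,0,0,0,0],[-144,28,0,0,0,0],[-192,38,0,0,0,0],[-240,48,0,0,0,0],[-285,57,0,0,0,0],[-320,64,0,0,0,0],[-333,66,0,0,0,0]], "hand": 105}}

```text
clock: 11.15
position: [0.5292, -0.2417, 0.2104]
ee_rot: [-0.001, 0.765, 0.645, -0.001]
contact_force: [0.2, -0.0, 0.0]
width: 0.0505
```

Call:
{"fn": "servo_tool", "kwargs": {"steps": [[0,0,0,0,0,0],[0,0,0,0,0,0]]}}

```text
clock: 11.35
position: [0.5291, -0.2378, 0.2116]
ee_rot: [-0.002, 0.764, 0.645, 0.0]
contact_force: [0.8, 0.1, -1.1]
width: 0.0502
```

```bash
python3 - <<'E'
from fit import *
im,d,s=snap('wrist','w7'); print(s['clock'],s['position'],s['width'],np.abs(s['qd']).max())
C=cloud('wrist',d,s['position'],s['ee_rot'])
for q in ['burnisher_grip','hole_1']:
    for x in spotter.outline_of(q,'wrist')[:4]: print(q,x['conf'],x['rect'],np.median(C[x['region']],0).round(4))
E
```

```text
11.35 [ 0.52910304 -0.23779857  0.21164335] 0.0501947641209197 0.015328612735115725
burnisher_grip 0.8 [257.3, 72.4, 25.6, 28.8] [ 0.535  -0.1329  0.1039]
burnisher_grip 0.7 [323.1, 0.0, 30.3, 22.2] [ 0.6092 -0.0738  0.0536]
hole_1 0.8 [241.8, 50.9, 53.7, 127.6] [ 0.5286 -0.1588  0.0521]
```

View pics/w7.png

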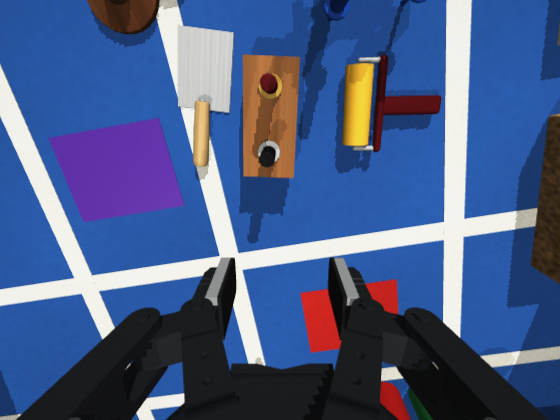

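```bash
python3 - <<'E'
from fit import *
z=np.load('pics/w7.npz'); im=z['im']; d=z['d']; C=cloud('wrist',d,z['pos'],z['rot'])
c=cv2.resize(im[40:190,190:390],None,fx=4,fy=4,interpolation=2); cv2.imwrite('pics/w7c.png',cv2.cvtColor(c,4))
hs=cv2.cvtColor(im,cv2.COLOR_RGB2HSV).astype(int)
for name,(u0,u1,v0,v1) in {'burn':(250,290,62,105),'needle':(250,290,132,175)}.items():
    P=C[v0:v1,u0:u1].reshape(-1,3); col=hs[v0:v1,u0:u1].reshape(-1,3)
    t=P[P[:,2]>.098]
    print(name,'top',len(t),t.mean(0).round(4),(t.max(0)-t.min(0)).round(4), 'mid',((t.max(0)+t.min(0))/2).round(4),'z hi',P[:,2].max())
    k=(P[:,2]>.0545)&(P[:,2]<.062); q=P[k]; print('collar',k.sum(),((q.max(0)+q.min(0))/2).round(4),(q.max(0)-q.min(0)).round(4))
m=(hs[...,0]>5)&(hs[...,0]<18)&(hs[...,1]>100)&(abs(C[...,2]-.052)<.005); m[:, :235]=0;m[:,305:]=0
cn=max(cv2.findContours(m.astype(np.uint8),0,1)[0],key=cv2.contourArea)
P=C[cn[:,0,1],cn[:,0,0]]; k=abs(P[:,2]-.052)<.005; r=cv2.minAreaRect((P[k,:2]*1000).astype(np.float32)); print('stand rect',r)
E
```

```text
burn top 265 [ 0.5342 -0.1312  0.1133] [0.0169 0.032  0.2965] mid [ 0.5349 -0.1389  0.248 ] z hi 0.39620319702749873
collar 206 [ 0.5321 -0.1272  0.0577] [0.0281 0.0316 0.0064]
needle top 218 [ 0.5207 -0.1972  0.1144] [0.0311 0.0514 0.297 ] mid [ 0.5279 -0.1806  0.2477] z hi 0.39620319702749873
collar 177 [ 0.5197 -0.198   0.0583] [0.025  0.0237 0.0067]
stand rect ((526.6552734375, -164.98184204101562), (129.28170776367188, 59.70993423461914), 78.19526672363281)
```

View pics/w7c.png

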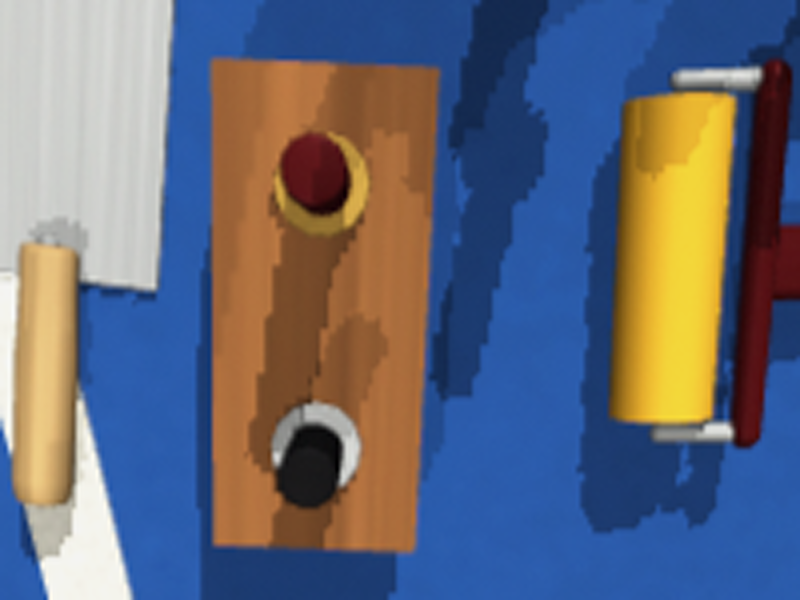

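The dark-red handle with a brass collar is at (268,85), the far hole at about (0.534, -0.131). The black one at (268,155) is the needle, and it stays. Approach from above, then descend.

Call:
{"fn": "servo_tool", "kwargs": {"steps": [[40,-5,15,0,0,0],[80,-10,40,0,0,0],[106,-13,75,0,0,0],[106,-13,95,0,0,0],[106,-13,100,0,0,0],[106,-13,100,0,0,0]]}}

```text
clock: 12.1
position: [0.5342, -0.1326, 0.1125]
ee_rot: [-0.0, 0.764, 0.645, -0.0]
contact_force: [0.5, 0.1, 0.0]
width: 0.0505
```

```bash
python3 - <<'E'
from fit import *
im,d,s=snap('scene','s8');print(s['position']); im2,d,s=snap('wrist','w8'); print(s['clock'],s['position'])
im3,_,_=snap('side','sd8')
a=cv2.resize(im[120:260,180:320],(560,560),interpolation=2);cv2.imwrite('pics/s8c.png',cv2.cvtColor(np.hstack([cv2.resize(im[120:240,190:310],(400,400)),cv2.resize(im3[190:310,240:360],(400,400))]),4))
E
```

```text
[ 0.53415376 -0.13259328  0.11253482]
12.15 [ 0.53497251 -0.13337587  0.11345572]
```

View pics/s8c.png

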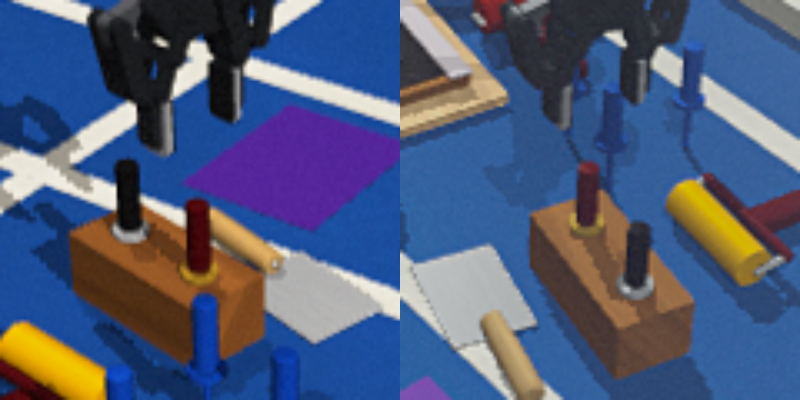

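View pics/w8.png

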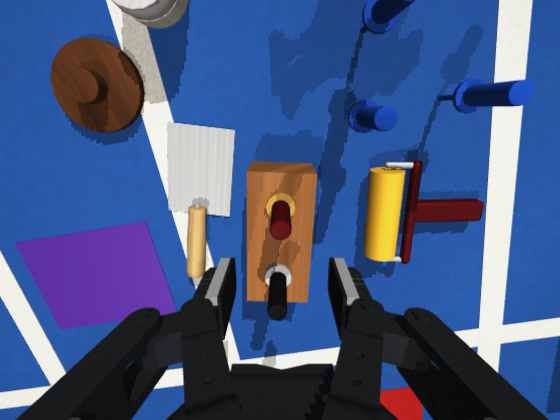

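Call:
{"fn": "servo_tool", "kwargs": {"steps": [[1,0,20,0,0,0],[1,0,40,0,0,0],[1,0,60,0,0,0],[1,0,78,0,0,0],[1,0,88,0,0,0],[1,0,88,0,0,0]]}}

```text
clock: 12.85
position: [0.5341, -0.1327, 0.0242]
ee_rot: [-0.001, 0.764, 0.645, -0.0]
contact_force: [-0.7, -0.8, -0.5]
width: 0.0504
```

```bash
python3 - <<'E'
from fit import *
im,d,s=snap('scene','s9');print(s['position'],s['contact_force']); 
im3,_,_=snap('side','sd9')
cv2.imwrite('pics/s9c.png',cv2.cvtColor(np.hstack([cv2.resize(im[140:240,200:300],(400,400)),cv2.resize(im3[200:300,250:350],(400,400))]),4))
E
```

```text
[ 0.53411082 -0.13269371  0.02416367] [-0.69294473 -0.76178725 -0.53118291]
```

View pics/s9c.png

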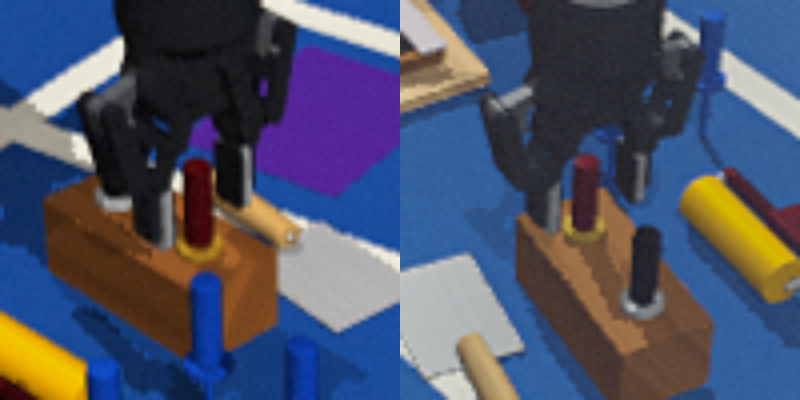

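The fingers straddle the dark-red handle. Close.

Call:
{"fn": "servo_tool", "kwargs": {"steps": [[1.5,0,0,0,0,0],[1.5,0,0,0,0,0],[1.5,0,0,0,0,0],[1.5,0,0,0,0,0],[1.5,0,0,0,0,0],[1.5,0,0,0,0,0]], "hand": 255, "grip_force": 70}}

```text
clock: 13.55
position: [0.5355, -0.1311, 0.0256]
ee_rot: [0.001, 0.764, 0.645, 0.001]
contact_force: [-0.5, -0.1, 5.9]
width: 0.0143
```

```bash
python3 - <<'E'
from fit import *
im,d,s=snap('scene','s10');print(s['position'],s['contact_force'],s['width']); 
im3,_,_=snap('side','sd10')
cv2.imwrite('pics/s10c.png',cv2.cvtColor(np.hstack([cv2.resize(im[140:240,200:300],(400,400)),cv2.resize(im3[200:300,250:350],(400,400))]),4))
E
```

```text
[ 0.53549969 -0.13112381  0.02559379] [-0.45308817 -0.09693638  5.89946676] 0.01433298359522383
```

View pics/s10c.png

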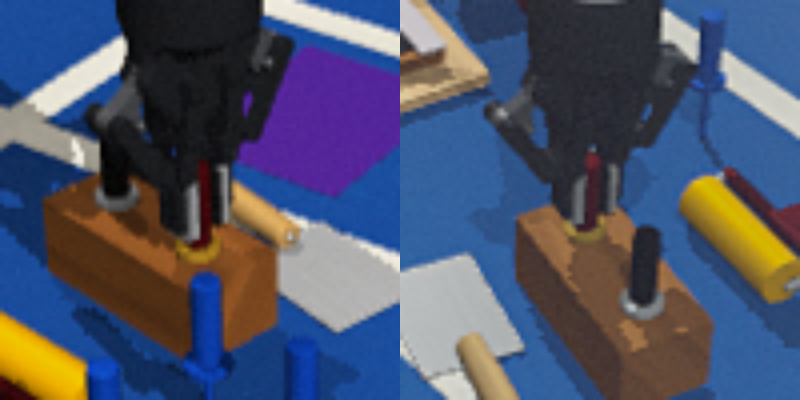

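Call:
{"fn": "servo_tool", "kwargs": {"steps": [[0,0,-8,0,0,0],[0,0,-18,0,0,0],[0,0,-35,0,0,0],[0,0,-60,0,0,0],[0,0,-90,0,0,0],[0,0,-110,0,0,0],[0,0,-110,0,0,0]]}}

```text
clock: 14.35
position: [0.537, -0.1318, 0.1383]
ee_rot: [0.003, 0.764, 0.645, 0.002]
contact_force: [0.7, -0.4, -1.2]
width: 0.0142
```

```bash
python3 - <<'E'
from fit import *
im,d,s=snap('scene','s11');print(s['clock'],s['position'],s['contact_force'],s['width']); 
im3,_,_=snap('side','sd11'); imw,_,_=snap('wrist','w11')
cv2.imwrite('pics/s11c.png',cv2.cvtColor(np.hstack([cv2.resize(im[100:240,180:320],(400,400)),cv2.resize(im3[160:300,230:370],(400,400))]),4))
cv2.imwrite('pics/w11c.png',cv2.cvtColor(cv2.resize(imw[170:290,202:362],(800,600),interpolation=2),4))
E
```

```text
14.35 [ 0.53702225 -0.13181093  0.13826125] [ 0.70818384 -0.35749297 -1.15148105] 0.014225193139907149
```

View pics/s11c.png

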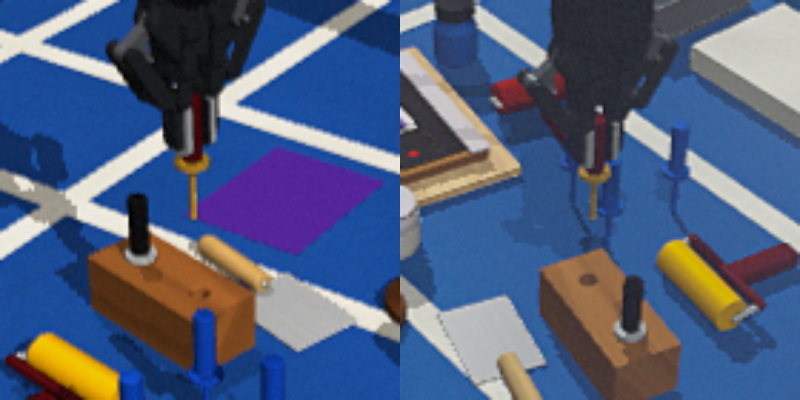

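View pics/w11c.png

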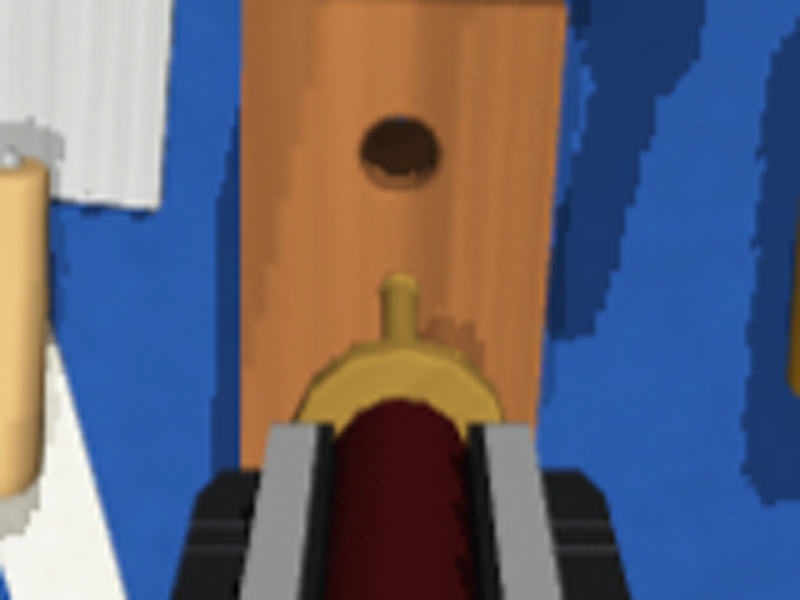

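```bash
python3 - <<'E'
from fit import *
w=np.load('pics/w11.npz'); T=np.array(cams.camera_model('wrist')['tool_from_camera']); K=cams.camera_model('wrist')['camera_matrix']
im=w['im']; hs=cv2.cvtColor(im,cv2.COLOR_RGB2HSV).astype(int)
g=im.astype(int)
for v in range(220,240): print(v,[ (u,g[v,u].tolist()) for u in range(276,290,1) if g[v,u,0]>120 and g[v,u,2]<60 and g[v,u,1]>90])
def ray(u,v): return T[:3,:3]@np.array([(u-K[0,2])/K[0,0],-(v-K[1,2])/K[1,1],-1])
for (u,v) in [(281.8,227.4)]:
    r=ray(u,v); o=T[:3,3]; t=(.0186-o[2])/r[2]; print('ball tool mm',(o+t*r)*1000)
p=proj('wrist',w['pos']+q2R(w['rot'])@[0,0,.0186],w['pos'],w['rot']); print(p)
C=cloud('wrist',w['d'],w['pos'],w['rot']); 
o=q2R(w['rot'])@T[:3,3]+w['pos']; r=q2R(w['rot'])@ray(282,200.4); print('hole',o+(.05-o[2])/r[2]*r)
E
```

```text
220 [(283, [167, 106, 59]), (284, [164, 105, 58]), (285, [162, 103, 57]), (286, [159, 100, 55]), (287, [155, 99, 55]), (288, [153, 97, 54]), (289, [153, 97, 54])]
221 [(283, [167, 107, 59]), (284, [164, 104, 58]), (285, [161, 103, 57]), (286, [160, 101, 57]), (287, [155, 98, 55]), (288, [153, 97, 54]), (289, [153, 97, 54])]
222 [(284, [163, 105, 58]), (285, [161, 103, 57]), (286, [159, 101, 57]), (287, [155, 99, 56]), (288, [154, 97, 55]), (289, [153, 96, 54])]
223 [(283, [167, 107, 59]), (284, [164, 105, 58]), (285, [160, 102, 56]), (286, [159, 100, 57]), (287, [155, 98, 55]), (288, [154, 98, 55]), (289, [153, 97, 54])]
224 [(279, [165, 105, 57]), (280, [165, 110, 58]), (281, [167, 116, 58]), (282, [166, 116, 57]), (283, [161, 107, 56]), (284, [162, 104, 57]), (285, [162, 103, 58]), (286, [159, 100, 56]), (287, [155, 99, 55]), (288, [153, 97, 53]), (289, [153, 96, 53])]
225 [(278, [169, 109, 59]), (279, [152, 108, 53]), (280, [167, 125, 56]), (284, [168, 122, 58]), (285, [163, 107, 58]), (286, [159, 100, 55]), (287, [155, 98, 55]), (288, [153, 97, 53]), (289, [152, 96, 52])]
226 [(2
[... 2552 characters left out ...]
279, [138, 106, 45]), (280, [145, 111, 48]), (281, [149, 114, 49]), (282, [150, 114, 48]), (283, [152, 116, 50]), (284, [147, 114, 48]), (285, [140, 106, 46]), (286, [137, 101, 45]), (287, [139, 101, 46]), (288, [137, 96, 46]), (289, [137, 91, 47])]
239 [(276, [142, 109, 46]), (277, [144, 110, 46]), (278, [147, 112, 47]), (279, [148, 114, 48]), (280, [150, 115, 49]), (281, [153, 118, 50]), (282, [156, 120, 51]), (283, [158, 121, 52]), (284, [154, 118, 50]), (285, [152, 118, 52]), (286, [150, 115, 49]), (287, [151, 116, 50]), (288, [148, 112, 49]), (289, [145, 108, 49])]
ball tool mm [-0.34165445 -0.08195492 18.6       ]
[[281.91009569 226.97701612]]
hole [ 0.53466162 -0.13093895  0.05      ]
```

The burnisher hangs straight. Its ball is at wrist px (281.6,228), within about 0.7 mm of the tool axis, and the empty hole shows at (282,200). Now to green dot A.

Call:
{"fn": "servo_tool", "kwargs": {"steps": [[45,-7,0,0,0,0],[95,-16,0,0,0,0],[145,-24,0,0,0,0],[195,-32,0,0,0,0],[245,-41,0,0,0,0],[295,-49,0,0,0,0],[345,-57,0,0,0,0],[385,-64,0,0,0,0]]}}

```text
clock: 15.3
position: [0.5349, 0.2614, 0.1327]
ee_rot: [-0.001, 0.764, 0.645, -0.001]
contact_force: [0.9, -0.6, -0.4]
width: 0.0142
```

Call:
{"fn": "servo_tool", "kwargs": {"steps": [[12,-2,20,0,0,0],[12,-2,45,0,0,0],[12,-2,65,0,0,0],[12,-2,72,0,0,0],[12,-2,72,0,0,0],[12,-2,72,0,0,0]]}}

```text
clock: 15.9
position: [0.5367, 0.2714, 0.0628]
ee_rot: [0.0, 0.764, 0.645, 0.0]
contact_force: [0.9, -0.4, -0.5]
width: 0.0147
```

```bash
python3 - <<'E'
from fit import *
imw,_,s=snap('wrist','w12'); im,d,_=snap('scene','s12');print(s['clock'],s['position'],s['ee_rot'],s['contact_force'],s['width'],np.abs(s['qd']).max()); 
cv2.imwrite('pics/s12c.png',cv2.cvtColor(cv2.resize(im[200:320,340:500],(800,600),interpolation=2),4))
cv2.imwrite('pics/w12c.png',cv2.cvtColor(cv2.resize(imw[150:270,202:362],(800,600),interpolation=2),4))
E
```

```text
15.9 [0.53668196 0.27140002 0.06278659] [1.85056729e-06 7.64311762e-01 6.44846896e-01 1.07909100e-04] [ 0.91908639 -0.36538901 -0.49039985] 0.01468464234624992 0.01753162465572761
```

View pics/s12c.png

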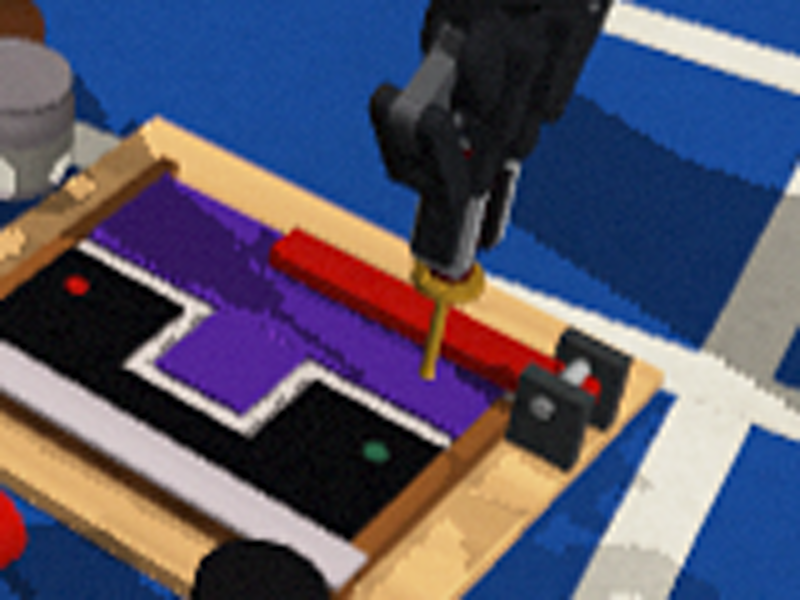

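View pics/w12c.png

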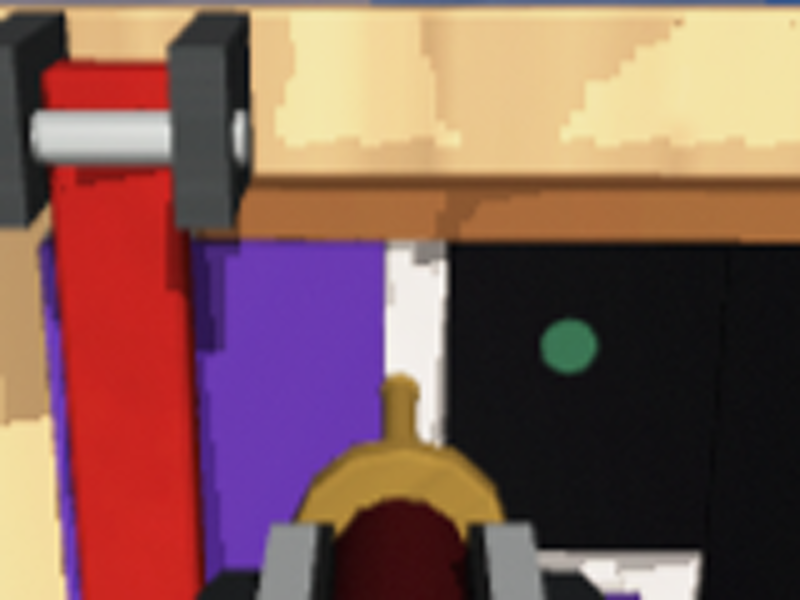

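```bash
python3 - <<'E'
from fit import *
w=np.load('pics/w12.npz'); im=w['im'].astype(int); pos,rot=w['pos'],w['rot']
M=cams.camera_model('wrist'); T=np.array(M['tool_from_camera']); K=M['camera_matrix']
def ray(u,v): return T[:3,:3]@np.array([(u-K[0,2])/K[0,0],-(v-K[1,2])/K[1,1],-1])
def at(u,v,zw):
    o=T[:3,3]; r=ray(u,v); tz=pos[2]-zw; return ((o+(tz-o[2])/r[2]*r)*1000).round(2)
white=im.min(2)
for v in range(200,236,4):
    row=white[v]; xs=[u for u in range(270,300) if row[u]>150]
    print(v,xs[0] if xs else 0,xs[-1] if xs else 0,im[v,277:294,1].tolist())
b=w['im']; 
br=(im[...,0]-im[...,2]>60)&(im[...,0]<200)&(im[...,1]>70)
for v in range(222,238): print(v,[u for u in range(272,292) if br[v,u]])
E
```

```text
200 279 284 [56, 71, 166, 216, 224, 224, 224, 186, 138, 126, 128, 128, 127, 127, 54, 14, 15]
204 279 290 [58, 75, 188, 232, 237, 237, 237, 237, 237, 237, 238, 217, 208, 234, 120, 17, 18]
208 279 290 [58, 77, 188, 207, 233, 237, 237, 238, 238, 238, 238, 238, 238, 238, 121, 17, 18]
212 279 290 [58, 84, 227, 238, 238, 238, 238, 238, 238, 238, 238, 238, 238, 194, 78, 17, 18]
216 279 290 [56, 78, 227, 239, 238, 238, 238, 239, 238, 237, 238, 237, 238, 165, 56, 19, 18]
220 279 290 [57, 77, 229, 240, 240, 239, 239, 239, 238, 239, 239, 238, 238, 167, 58, 19, 18]
224 279 289 [57, 78, 203, 216, 205, 202, 225, 238, 239, 239, 239, 239, 198, 140, 58, 19, 17]
228 286 289 [53, 71, 87, 104, 115, 119, 114, 112, 138, 230, 239, 239, 196, 139, 58, 19, 18]
232 285 289 [57, 53, 82, 105, 115, 119, 115, 105, 190, 233, 238, 238, 195, 139, 57, 20, 19]
222 []
223 []
224 []
225 [280, 281, 282]
226 [279, 280, 281, 282, 283, 284]
227 [279, 280, 281, 282, 283, 284, 285]
228 [279, 280, 281, 282, 283, 284, 285]
229 [279, 280, 281, 282, 283, 284, 285]
230 [279, 280, 281, 282, 283, 284]
231 [279, 280, 281, 282, 283, 284]
232 [279, 280, 281, 282, 283, 284]
233 [279, 280, 281, 282, 283, 284]
234 [279, 280, 281, 282, 283, 284]
235 [279, 280, 281, 282, 283, 284]
236 [279, 280, 281, 282, 283, 284]
237 [279, 280, 281, 282, 283, 284, 285]
```

```bash
python3 - <<'E'
from fit import *
w=np.load('pics/w12.npz'); im=w['im'].astype(int); pos,rot=w['pos'],w['rot']
M=cams.camera_model('wrist'); T=np.array(M['tool_from_camera']); K=M['camera_matrix']
def ray(u,v): return T[:3,:3]@np.array([(u-K[0,2])/K[0,0],-(v-K[1,2])/K[1,1],-1])
def at(u,v,zw):
    o=T[:3,3]; r=ray(u,v); tz=pos[2]-zw; return ((o+(tz-o[2])/r[2]*r)*1000).round(2)
for u in (330,335,265): print(u,[(v,im[v,u].tolist()) for v in range(194,202)])
for u in (318,325,332): print(u,[(v,im[v,u].tolist()) for v in range(254,268)])
print('left edge',at(330,198,.022),'black B edge',at(325,260,.022),'groove c',at(284.4,226,.022),at(284.6,206,.022))
print('ball',at(281.8,228.6,pos[2]-.0186))
E
```

```text
330 [(194, [170, 109, 60]), (195, [170, 109, 60]), (196, [170, 109, 60]), (197, [143, 91, 51]), (198, [72, 46, 28]), (199, [15, 15, 16]), (200, [15, 14, 16]), (201, [14, 14, 16])]
335 [(194, [170, 109, 60]), (195, [170, 110, 60]), (196, [170, 110, 61]), (197, [142, 91, 50]), (198, [70, 44, 25]), (199, [12, 11, 12]), (200, [15, 15, 17]), (201, [17, 17, 18])]
265 [(194, [169, 107, 60]), (195, [169, 106, 59]), (196, [169, 107, 60]), (197, [147, 91, 57]), (198, [106, 61, 122]), (199, [99, 53, 167]), (200, [107, 58, 178]), (201, [107, 58, 179])]
318 [(254, [17, 17, 18]), (255, [15, 15, 16]), (256, [17, 17, 19]), (257, [17, 16, 19]), (258, [18, 17, 19]), (259, [19, 18, 20]), (260, [107, 101, 97]), (261, [167, 158, 153]), (262, [181, 173, 168]), (263, [221, 212, 207]), (264, [162, 156, 152]), (265, [47, 47, 48]), (266, [27, 28, 30]), (267, [27, 28, 30])]
325 [(254, [17, 16, 19]), (255, [17, 16, 19]), (256, [16, 16, 17]), (257, [15, 15, 17]), (258, [16, 16, 17]), (259, [18, 18, 19]), (260, [106, 100, 97]), (261, [165, 158, 152]), (262, [194, 186, 179]), (263, [200, 192, 186]), (264, [200, 192, 185]), (265, [232, 227, 220]), (266, [228, 222, 214]), (267, [216, 208, 200])]
332 [(254, [16, 15, 18]), (255, [15, 14, 16]), (256, [16, 15, 17]), (257, [16, 15, 17]), (258, [16, 15, 17]), (259, [17, 17, 19]), (260, [105, 100, 96]), (261, [165, 157, 152]), (262, [179, 170, 165]), (263, [178, 170, 164]), (264, [229, 222, 216]), (265, [241, 236, 232]), (266, [241, 237, 233]), (267, [242, 237, 232])]
left edge [15.86 38.47 40.79] black B edge [-40.    37.2   40.79] groove c [-8.36  2.07 40.79] [ 9.08  2.17 40.79]
ball [-1.31 -0.07 18.6 ]
```

At close range the groove centre is 2.1 mm to +y of the ball in the tool frame, and A is about -0.8 mm in x. Correct that and lower into the groove.

Call:
{"fn": "servo_tool", "kwargs": {"steps": [[-0.8,2,4,0,0,0],[-0.8,2,10,0,0,0],[-0.8,2,15,0,0,0],[-0.8,2,18.5,0,0,0],[-0.8,2,18.5,0,0,0]]}}

```text
clock: 16.5
position: [0.5376, 0.2701, 0.0433]
ee_rot: [-0.0, 0.764, 0.645, -0.001]
contact_force: [-0.0, -0.4, -0.7]
width: 0.0145
```

```bash
python3 - <<'E'
from fit import *
imw,_,s=snap('wrist','w13');print(s['clock'],s['position'],s['contact_force'],s['width']); 
cv2.imwrite('pics/w13c.png',cv2.cvtColor(cv2.resize(imw[150:270,202:362],(800,600),interpolation=2),4))
E
```

```text
16.5 [0.53756202 0.27012973 0.04329106] [-0.02565051 -0.41279143 -0.73267238] 0.014472537717046206
```

View pics/w13c.png

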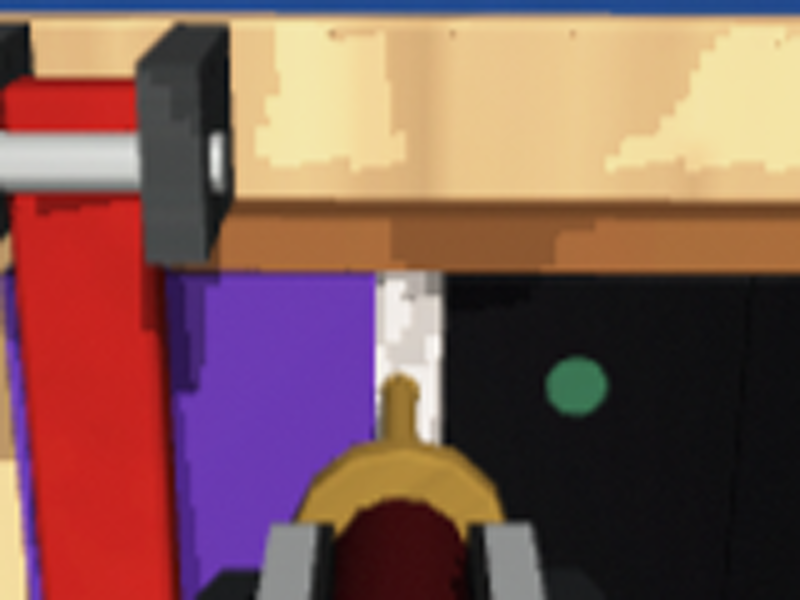

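Call:
{"fn": "servo_tool", "kwargs": {"steps": [[0,1.3,0,0,0,0],[0,1.3,1.5,0,0,0],[0,1.3,2.5,0,0,0],[0,1.3,2.5,0,0,0]]}}

```text
clock: 16.95
position: [0.5394, 0.2701, 0.0415]
ee_rot: [-0.0, 0.764, 0.645, -0.0]
contact_force: [-1.0, -0.6, 0.0]
width: 0.014
```

```bash
python3 - <<'E'
from fit import *
imw,_,s=snap('wrist','w14');print(s['clock'],s['position'],s['contact_force'],s['width']); 
im=imw.astype(int)
for v in range(212,232,3): print(v,im[v,272:296,1].tolist())
E
```

```text
16.95 [0.53938484 0.2701289  0.04154974] [-0.99030584 -0.552897    0.01429338] 0.014031858455920391
212 [59, 60, 104, 189, 233, 236, 237, 237, 237, 237, 237, 238, 238, 218, 209, 208, 94, 9, 9, 9, 9, 10, 10, 10]
215 [58, 60, 105, 191, 206, 234, 238, 237, 237, 238, 238, 239, 238, 218, 209, 209, 95, 11, 8, 10, 15, 18, 12, 10]
218 [59, 61, 106, 193, 208, 235, 238, 238, 238, 238, 218, 208, 208, 208, 209, 150, 54, 17, 17, 18, 18, 18, 18, 17]
221 [58, 60, 128, 229, 238, 238, 238, 239, 217, 207, 206, 206, 207, 207, 207, 149, 54, 17, 18, 18, 19, 18, 18, 18]
224 [57, 59, 79, 228, 239, 239, 239, 226, 190, 174, 171, 188, 203, 227, 230, 180, 70, 18, 18, 19, 18, 18, 18, 17]
227 [59, 60, 71, 228, 239, 228, 146, 101, 106, 115, 119, 119, 127, 150, 231, 196, 79, 19, 18, 18, 19, 18, 17, 18]
230 [58, 59, 69, 228, 240, 240, 150, 89, 104, 115, 120, 115, 106, 167, 203, 151, 57, 17, 18, 19, 20, 19, 18, 18]
```

The ball is centred in the groove to about 0.5 mm. Lower to the floor.

Call:
{"fn": "servo_tool", "kwargs": {"steps": [[0,-0.4,1,0,0,0],[0,-0.4,2,0,0,0],[0,-0.4,2,0,0,0]]}}

```text
clock: 17.3
position: [0.539, 0.2702, 0.0395]
ee_rot: [-0.0, 0.764, 0.645, -0.0]
contact_force: [-0.3, -0.6, 0.4]
width: 0.0143
```

Call:
{"fn": "servo_tool", "kwargs": {"steps": [[0,0,0.7,0,0,0],[0,0,0.7,0,0,0]]}}

```text
clock: 17.5
position: [0.5391, 0.2703, 0.0392]
ee_rot: [-0.0, 0.764, 0.645, 0.0]
contact_force: [-0.7, -0.1, 1.9]
width: 0.0144
```

Call:
{"fn": "servo_tool", "kwargs": {"steps": [[0,0,0.5,0,0,0],[0,0,0.5,0,0,0]]}}

```text
clock: 17.7
position: [0.5392, 0.2703, 0.039]
ee_rot: [0.0, 0.764, 0.645, 0.0]
contact_force: [-1.2, -0.6, 4.8]
width: 0.015
```

```bash
python3 - <<'E'
from fit import *
imw,_,s=snap('wrist','w15');print(s['clock'],s['position'],s['contact_force'],s['width']); 
cv2.imwrite('pics/w15c.png',cv2.cvtColor(cv2.resize(imw[150:270,202:362],(800,600),interpolation=2),4))
E
```

```text
17.7 [0.53915888 0.27033334 0.0389873 ] [-1.15079809 -0.60622236  4.75058138] 0.01497818157923323
```

View pics/w15c.png

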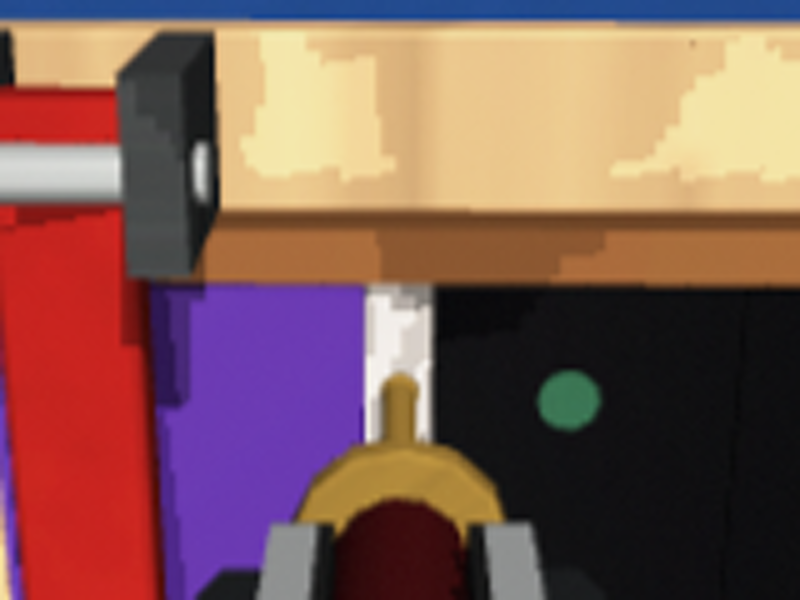

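The ball is on the floor of the groove at 4.8 N and centred (crop groove 365–433, ball 400), level with the green dot. Start the stroke at about 4 cm/s.

Call:
{"fn": "servo_tool", "kwargs": {"steps": [[-3,0,0,0,0,0],[-7,0,0,0,0,0],[-11,0,0,0,0,0],[-15,0,0,0,0,0],[-19,0,0,0,0,0],[-23,0,0,0,0,0],[-27,0,0,0,0,0],[-31,0,0,0,0,0]]}}

```text
clock: 18.55
position: [0.5346, 0.2401, 0.0389]
ee_rot: [-0.0, 0.764, 0.645, 0.001]
contact_force: [0.6, 4.4, 4.8]
width: 0.0142
```

Call:
{"fn": "servo_tool", "kwargs": {"steps": [[-4,0,0,0,0,0],[-7.5,0,0,0,0,0],[-10.5,0,0,0,0,0],[-12,0,0,0,0,0],[-12,0,0,0,0,0]]}}

```text
clock: 19.05
position: [0.5323, 0.2273, 0.0389]
ee_rot: [0.0, 0.764, 0.645, 0.0]
contact_force: [0.7, 2.5, 5.7]
width: 0.0141
```

```bash
python3 - <<'E'
from fit import *
imw,_,s=snap('wrist','w16');print(s['clock'],s['position'],s['contact_force'],s['width'],s['qd'].round(3)); 
cv2.imwrite('pics/w16c.png',cv2.cvtColor(cv2.resize(imw[150:270,202:362],(800,600),interpolation=2),4))
E
```

```text
19.05 [0.53232971 0.22733934 0.03888001] [0.72088089 2.53927498 5.66700256] 0.014071444962798007 [ 0.001  0.002 -0.002 -0.006  0.002 -0.001]
```

View pics/w16c.png

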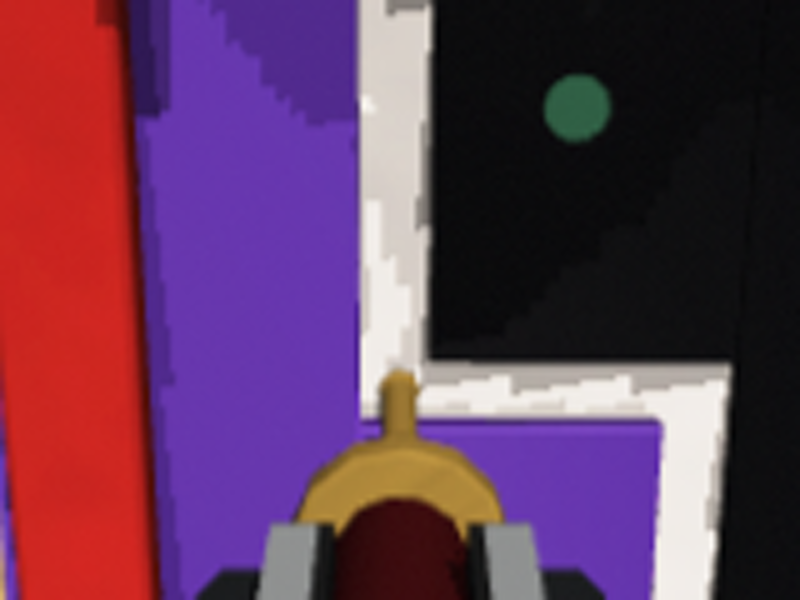

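The ball is at corner B at crop (400,389), centred in the cross groove (rows 360–418). C's centre is about 43.5 mm along tool +y.

Call:
{"fn": "servo_tool", "kwargs": {"steps": [[0,3,0,0,0,0],[0,7,0,0,0,0],[0,11,0,0,0,0],[0,15,0,0,0,0],[0,19,0,0,0,0],[0,23,0,0,0,0],[0,27,0,0,0,0],[0,31,0,0,0,0]]}}

```text
clock: 19.9
position: [0.5491, 0.2221, 0.0382]
ee_rot: [-0.008, 0.765, 0.644, -0.01]
contact_force: [-18.7, 5.1, 23.5]
width: 0.0144
```

Call:
{"fn": "servo_tool", "kwargs": {"steps": [[0,4,0,0,0,0],[0,8,0,0,0,0],[0,11,0,0,0,0],[0,12.5,0,0,0,0],[0,12.5,0,0,0,0]]}}

```text
clock: 20.4
position: [0.5616, 0.22, 0.0382]
ee_rot: [-0.007, 0.764, 0.645, -0.01]
contact_force: [-17.2, 3.7, 20.8]
width: 0.0146
```

```bash
python3 - <<'E'
from fit import *
imw,_,s=snap('wrist','w17');print(s['clock'],s['position'],s['contact_force'],s['width'],s['qd'].round(3)); 
cv2.imwrite('pics/w17c.png',cv2.cvtColor(cv2.resize(imw[150:270,202:362],(800,600),interpolation=2),4))
E
```

```text
20.4 [0.56162019 0.21995506 0.03818237] [-17.24729743   3.73750988  20.75943247] 0.01461070943959146 [-0.001  0.002 -0.006 -0.014 -0.028  0.002]
```

View pics/w17c.png

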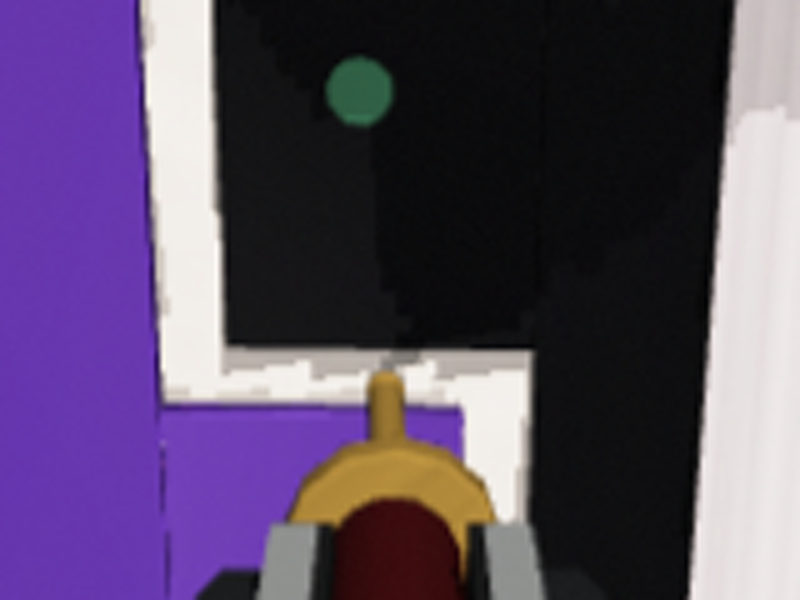

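The ball stuck partway (Fx -17 N, Fz 21 N, command about 14 mm ahead). The normal force has built up and friction is high, at about 0.8. The ball is still in the groove at crop (387,387). I'll unload by backing off the command, without lifting.

Call:
{"fn": "servo_tool", "kwargs": {"steps": [[0,-3,0,0,0,0],[0,-6,0,0,0,0],[0,-9,0,0,0,0],[0,-9,0,0,0,0]]}}

```text
clock: 20.85
position: [0.5633, 0.2201, 0.0387]
ee_rot: [-0.0, 0.764, 0.645, -0.003]
contact_force: [-3.6, 0.1, 9.9]
width: 0.0142
```

```bash
python3 - <<'E'
from fit import *
s=telemetry.get_state();print({k:np.round(v,4).tolist() for k,v in s.items()})
E
```

```text
{'clock': 20.85, 'qpos': [0.2589, 0.441, 1.6551, -0.0024, 1.0504, 0.428], 'qd': [-0.0016, 0.0031, -0.0046, 0.0041, 0.007, -0.0008], 'effort': [-0.5233, -42.2069, -19.2691, -0.2933, -1.1879, 0.0064], 'position': [0.5633, 0.2201, 0.0387], 'ee_rot': [-0.0001, 0.7639, 0.6453, -0.0026], 'contact_force': [-3.582, 0.1419, 9.8559], 'moment': [0.0063, 0.6992, -0.0189], 'width': 0.0142}
```

Call:
{"fn": "servo_tool", "kwargs": {"steps": [[0,0,-0.4,0,0,0],[0,1,-0.6,0,0,0],[0,2.5,-0.6,0,0,0],[0,4,-0.6,0,0,0]]}}

```text
clock: 21.25
position: [0.5646, 0.2197, 0.0386]
ee_rot: [-0.002, 0.764, 0.645, -0.005]
contact_force: [-6.0, 0.9, 10.6]
width: 0.0142
```

Call:
{"fn": "servo_tool", "kwargs": {"steps": [[0,0,-0.3,0,0,0],[0,0,-0.6,0,0,0],[0,1,-0.9,0,0,0],[0,2,-0.9,0,0,0]]}}

```text
clock: 21.65
position: [0.5689, 0.2194, 0.039]
ee_rot: [-0.001, 0.764, 0.645, -0.003]
contact_force: [-2.8, 0.4, 3.2]
width: 0.0146
```

Call:
{"fn": "servo_tool", "kwargs": {"steps": [[0,2,0,0,0,0],[0,4,0,0,0,0],[0,5,0,0,0,0],[0,5,0,0,0,0]]}}

```text
clock: 22.05
position: [0.5777, 0.22, 0.0396]
ee_rot: [0.0, 0.764, 0.645, 0.0]
contact_force: [1.1, 0.5, -0.9]
width: 0.0143
```

```bash
python3 - <<'E'
from fit import *
imw,_,s=snap('wrist','w18');print(s['clock'],s['position'],s['contact_force'],s['width'],s['qd'].round(3)); 
cv2.imwrite('pics/w18c.png',cv2.cvtColor(cv2.resize(imw[150:270,202:362],(800,600),interpolation=2),4))
E
```

```text
22.05 [0.57769927 0.21995066 0.0396169 ] [ 1.1234471   0.49536067 -0.92588114] 0.01430939730993177 [ 0.004 -0.005  0.003  0.002  0.007  0.003]
```

View pics/w18c.png

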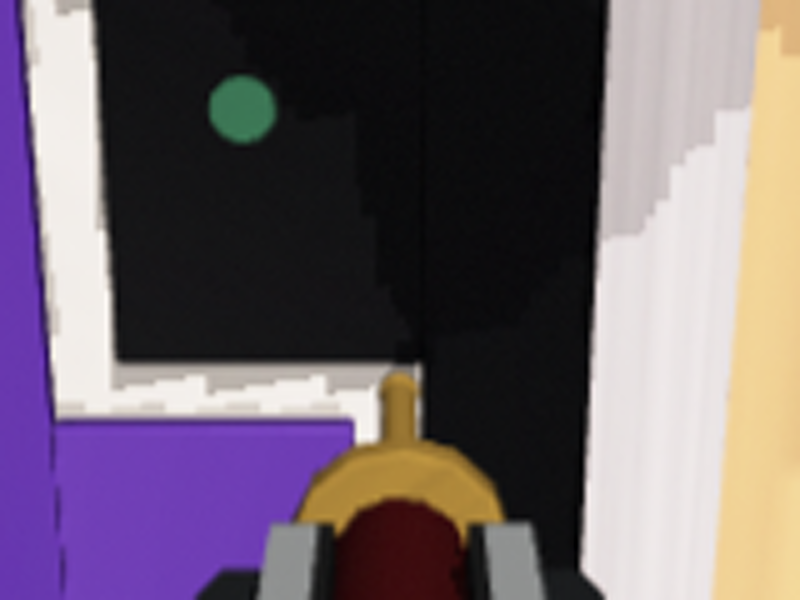

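The ball is at corner C at crop (400,389), about 1.4 mm towards the black wall and with almost no load. Restore light contact and continue to D.

Call:
{"fn": "servo_tool", "kwargs": {"steps": [[0,-0.6,0.4,0,0,0],[0,-1.2,0.7,0,0,0],[0,-1.2,0.7,0,0,0]]}}

```text
clock: 22.4
position: [0.5758, 0.2205, 0.0394]
ee_rot: [0.0, 0.764, 0.645, 0.0]
contact_force: [0.4, 1.4, -0.1]
width: 0.0149
```

Call:
{"fn": "servo_tool", "kwargs": {"steps": [[0,0,0.4,0,0,0],[0,0,0.4,0,0,0]]}}

```text
clock: 22.6
position: [0.5758, 0.2205, 0.0392]
ee_rot: [0.0, 0.764, 0.645, 0.0]
contact_force: [0.1, -0.4, 2.2]
width: 0.0145
```

Light contact (2 N). C→D next, 50 mm.

Call:
{"fn": "servo_tool", "kwargs": {"steps": [[-3,0,0.2,0,0,0],[-7,0,0.2,0,0,0],[-11,0,0.2,0,0,0],[-15,0,0.2,0,0,0],[-19,0,0.2,0,0,0],[-23,0,0.2,0,0,0],[-26,0,0.2,0,0,0],[-28,0,0.2,0,0,0]]}}

```text
clock: 23.4
position: [0.5711, 0.1926, 0.0389]
ee_rot: [0.0, 0.764, 0.645, 0.0]
contact_force: [1.4, 3.2, 4.4]
width: 0.0147
```

```bash
python3 - <<'E'
from fit import *
imw,_,s=snap('wrist','w19');print(s['clock'],s['position'],s['contact_force'],s['width'],s['qd'].round(3)); 
cv2.imwrite('pics/w19c.png',cv2.cvtColor(cv2.resize(imw[150:270,202:362],(800,600),interpolation=2),4))
E
```

```text
23.4 [0.57109925 0.19264717 0.03893237] [1.38079662 3.1689217  4.36181652] 0.01468208352835799 [-0.028 -0.011  0.021  0.001 -0.009 -0.029]
```

View pics/w19c.png

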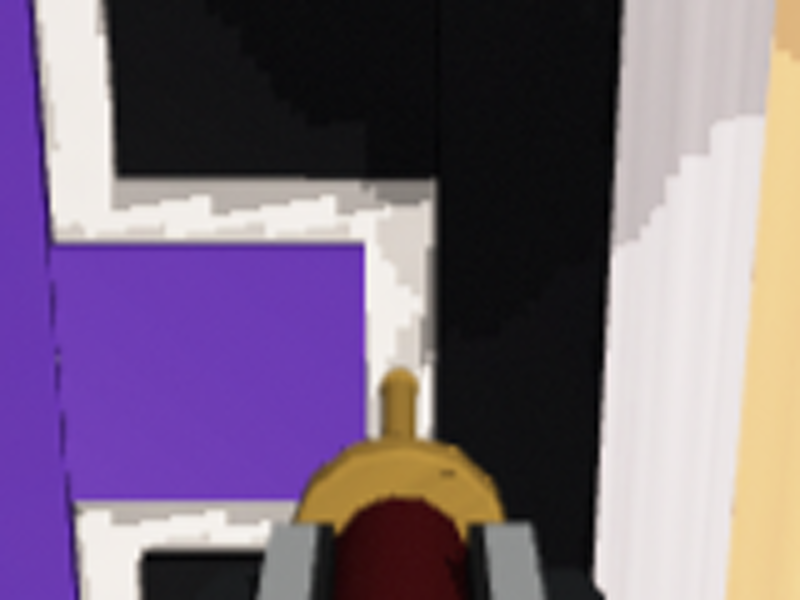

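Centred (groove 367–433, ball 400). About 22 mm to D.

Call:
{"fn": "servo_tool", "kwargs": {"steps": [[-3,0,0,0,0,0],[-7,0,0,0,0,0],[-11,0,0,0,0,0],[-15,0,0,0,0,0],[-19,0,0,0,0,0],[-21.7,0,0,0,0,0],[-21.7,0,0,0,0,0]]}}

```text
clock: 24.15
position: [0.5673, 0.1706, 0.0389]
ee_rot: [0.0, 0.764, 0.645, -0.0]
contact_force: [0.8, 1.3, 5.4]
width: 0.0141
```

```bash
python3 - <<'E'
from fit import *
imw,_,s=snap('wrist','w20');print(s['clock'],s['position'],s['contact_force'],s['width'],s['qd'].round(3)); 
cv2.imwrite('pics/w20c.png',cv2.cvtColor(cv2.resize(imw[150:270,202:362],(800,600),interpolation=2),4))
E
```

```text
24.15 [0.56725187 0.17061952 0.03889408] [0.80809888 1.27656751 5.41917528] 0.014077495673688236 [-0.001  0.001 -0.001 -0.013  0.004  0.002]
```

View pics/w20c.png

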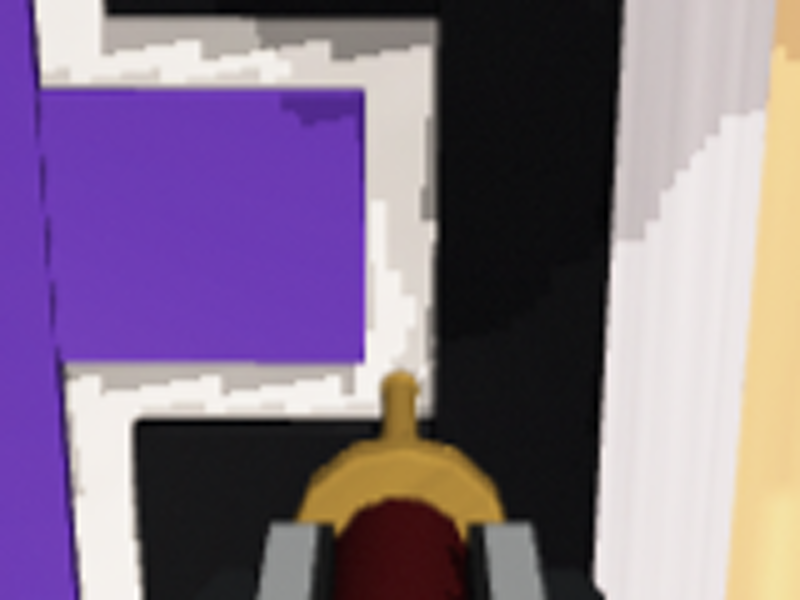

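At corner D, centred. E lies 44–45 mm along -y; go in short pieces, watching the load.

Call:
{"fn": "servo_tool", "kwargs": {"steps": [[0,-2,0,0,0,0],[0,-5,0,0,0,0],[0,-8,0,0,0,0],[0,-11,0,0,0,0]]}}

```text
clock: 24.6
position: [0.5572, 0.1725, 0.039]
ee_rot: [0.001, 0.764, 0.645, 0.001]
contact_force: [4.1, -0.1, 4.2]
width: 0.0144
```

Call:
{"fn": "servo_tool", "kwargs": {"steps": [[0,-4,0,0,0,0],[0,-8,0,0,0,0],[0,-12,0,0,0,0],[0,-16,0,0,0,0],[0,-20,0,0,0,0]]}}

```text
clock: 25.1
position: [0.537, 0.1767, 0.039]
ee_rot: [0.0, 0.764, 0.645, 0.001]
contact_force: [4.6, -1.2, 5.2]
width: 0.0141
```

```bash
python3 - <<'E'
from fit import *
imw,_,s=snap('wrist','w21');print(s['clock'],s['position'],s['contact_force'],s['width'],s['qd'].round(3)); 
cv2.imwrite('pics/w21c.png',cv2.cvtColor(cv2.resize(imw[150:270,202:362],(800,600),interpolation=2),4))
E
```

```text
25.1 [0.53699391 0.17670231 0.03895059] [ 4.59773828 -1.17301068  5.1544681 ] 0.014095444848281572 [ 0.026 -0.045  0.081  0.    -0.034  0.024]
```

View pics/w21c.png

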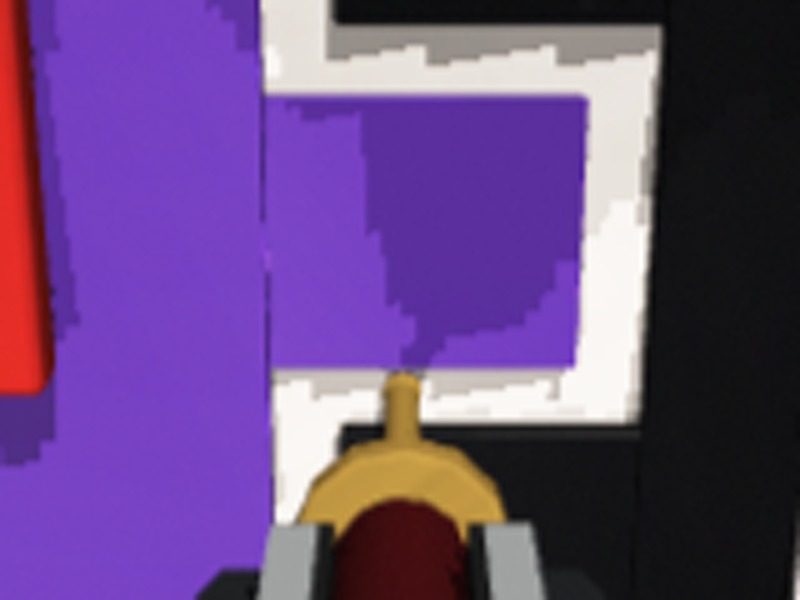

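Call:
{"fn": "servo_tool", "kwargs": {"steps": [[-0.4,-4,0,0,0,0],[-0.8,-8,0,0,0,0],[-0.8,-11.5,0,0,0,0],[-0.8,-14,0,0,0,0],[-0.8,-14,0,0,0,0]]}}

```text
clock: 25.65
position: [0.5213, 0.1785, 0.0388]
ee_rot: [-0.001, 0.764, 0.645, -0.001]
contact_force: [1.1, -0.5, 7.8]
width: 0.0144
```

```bash
python3 - <<'E'
from fit import *
imw,_,s=snap('wrist','w22');print(s['clock'],s['position'],s['contact_force'],s['width'],s['qd'].round(3)); 
cv2.imwrite('pics/w22c.png',cv2.cvtColor(cv2.resize(imw[150:270,202:362],(800,600),interpolation=2),4))
E
```

```text
25.65 [0.52131896 0.17846143 0.0388226 ] [ 1.05718819 -0.51498937  7.82070726] 0.014350791643763695 [-0.001  0.001  0.001  0.005  0.014 -0.   ]
```

View pics/w22c.png

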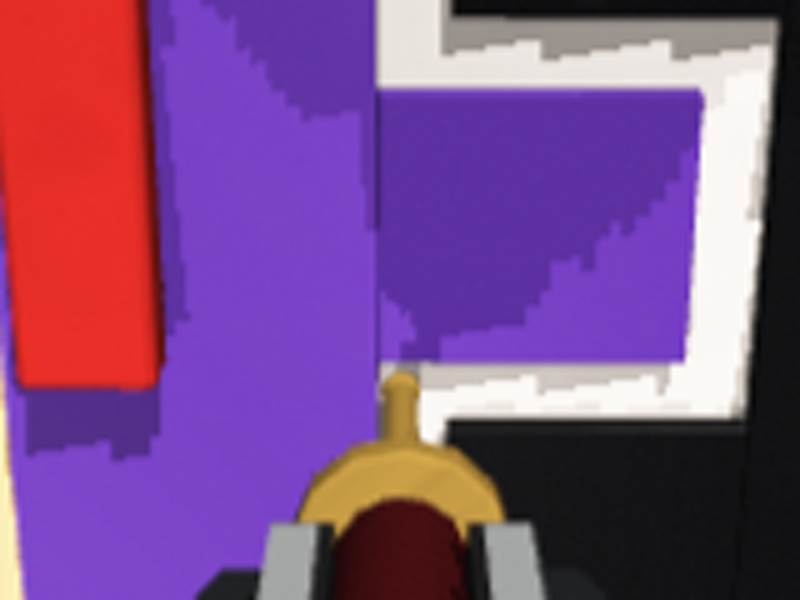

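At E the ball is about 1.9 mm towards the purple side; recentre, ease the load slightly, and go on to F.

Call:
{"fn": "servo_tool", "kwargs": {"steps": [[0,0.8,-0.2,0,0,0],[-1,1.7,-0.4,0,0,0],[-4,1.8,-0.4,0,0,0],[-8,1.8,-0.4,0,0,0],[-12,1.8,-0.4,0,0,0],[-16,1.8,-0.4,0,0,0],[-19,1.8,-0.4,0,0,0],[-21,1.8,-0.4,0,0,0]]}}

```text
clock: 26.5
position: [0.5186, 0.1593, 0.0389]
ee_rot: [-0.003, 0.765, 0.644, -0.0]
contact_force: [1.0, 5.2, 5.3]
width: 0.0145
```

```bash
python3 - <<'E'
from fit import *
imw,_,s=snap('wrist','w23');print(s['clock'],s['position'],s['contact_force'],s['width'],s['qd'].round(3)); 
cv2.imwrite('pics/w23c.png',cv2.cvtColor(cv2.resize(imw[150:270,202:362],(800,600),interpolation=2),4))
E
```

```text
26.5 [0.5185765  0.15934433 0.03888118] [0.99923517 5.15053025 5.31621478] 0.014485655182662293 [-0.033 -0.011  0.02  -0.    -0.007 -0.034]
```

View pics/w23c.png

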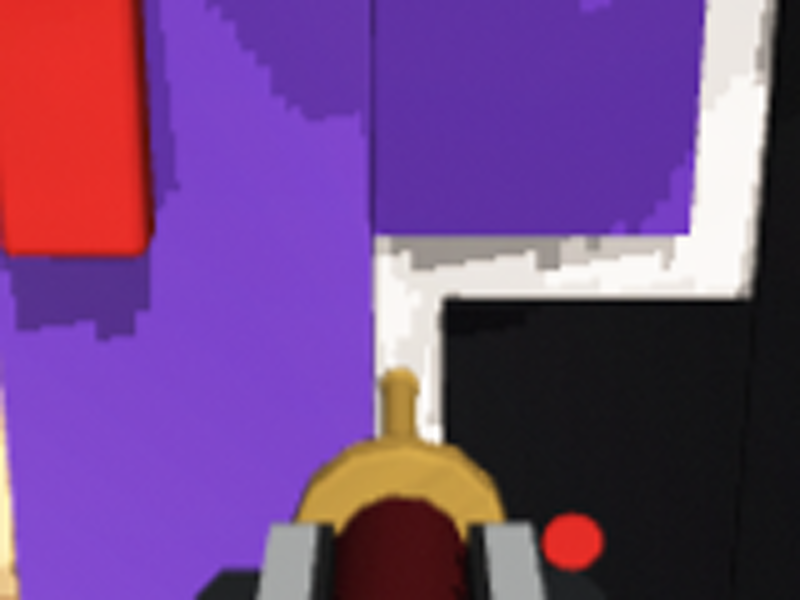

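Call:
{"fn": "servo_tool", "kwargs": {"steps": [[-3,0.5,0,0,0,0],[-7,1,0,0,0,0],[-11,1,0,0,0,0],[-15,1,0,0,0,0],[-19,1,0,0,0,0],[-23,1,0,0,0,0],[-25,1,0,0,0,0],[-25,1,0,0,0,0]]}}

```text
clock: 27.35
position: [0.5152, 0.1338, 0.0388]
ee_rot: [-0.002, 0.765, 0.645, -0.001]
contact_force: [1.1, 2.3, 6.5]
width: 0.0145
```

```bash
python3 - <<'E'
from fit import *
imw,_,s=snap('wrist','w24');print(s['clock'],s['position'],s['contact_force'],s['width'],s['qd'].round(3)); 
cv2.imwrite('pics/w24c.png',cv2.cvtColor(cv2.resize(imw[150:270,202:362],(800,600),interpolation=2),4))
E
```

```text
27.35 [0.51518376 0.13383312 0.0388375 ] [1.08510721 2.32783616 6.48490056] 0.014488117115424715 [ 0.001  0.    -0.    -0.013  0.004  0.002]
```

View pics/w24c.png

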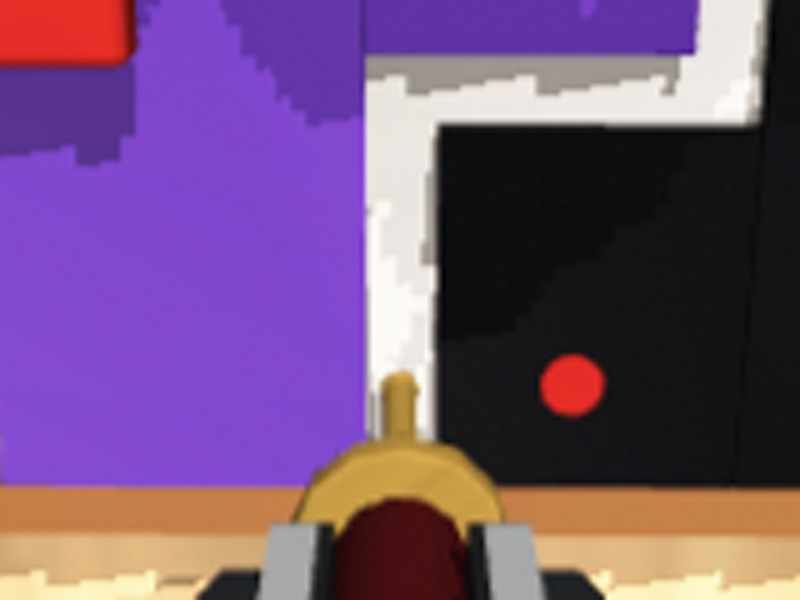

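At F, beside the red dot (crop ball (400,389), dot row 385). Lift straight out.

Call:
{"fn": "servo_tool", "kwargs": {"steps": [[0,0,-3,0,0,0],[0,0,-8,0,0,0],[0,0,-14,0,0,0],[0,0,-25,0,0,0],[0,0,-45,0,0,0],[0,0,-68,0,0,0],[0,0,-85,0,0,0],[0,0,-90,0,0,0]]}}

```text
clock: 28.2
position: [0.519, 0.1325, 0.1316]
ee_rot: [0.001, 0.764, 0.645, 0.002]
contact_force: [0.7, 1.2, 0.2]
width: 0.0146
```

Call:
{"fn": "servo_tool", "kwargs": {"steps": [[-35,9,0,0,0,0],[-80,20,0,0,0,0],[-125,31,0,0,0,0],[-170,42,0,0,0,0],[-210,52,0,0,0,0],[-240,60,0,0,0,0],[-258,64,0,0,0,0],[-258,64,0,0,0,0]]}}

```text
clock: 29.0
position: [0.5372, -0.1352, 0.1284]
ee_rot: [-0.0, 0.765, 0.644, -0.001]
contact_force: [0.1, 0.5, -0.5]
width: 0.0146
```

Call:
{"fn": "servo_tool", "kwargs": {"steps": [[0,0,5,0,0,0],[0,0,10,0,0,0],[0,0,10,0,0,0]]}}

```text
clock: 29.3
position: [0.5364, -0.1312, 0.1178]
ee_rot: [-0.001, 0.764, 0.645, -0.0]
contact_force: [-0.5, -0.4, -0.0]
width: 0.0146
```

```bash
python3 - <<'E'
from fit import *
imw,_,s=snap('wrist','w25');print(s['clock'],s['position'],s['ee_rot'].round(4),s['contact_force'],s['width'],s['qd'].round(3)); 
cv2.imwrite('pics/w25c.png',cv2.cvtColor(cv2.resize(imw[150:270,202:362],(800,600),interpolation=2),4))
E
```

```text
29.3 [ 0.53638626 -0.1311537   0.11784812] [-1.300e-03  7.638e-01  6.455e-01 -5.000e-04] [-0.46898622 -0.39477984 -0.01246854] 0.014627379267637573 [ 0.    -0.007 -0.016 -0.004  0.006 -0.001]
```

View pics/w25c.png

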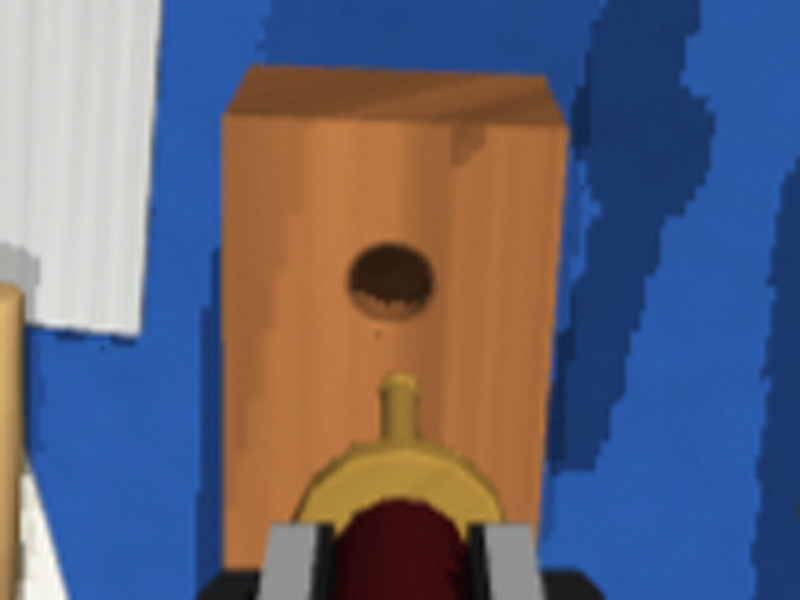

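```bash
python3 - <<'E'
from fit import *
w=np.load('pics/w25.npz'); pos=w['pos']
M=cams.camera_model('wrist'); T=np.array(M['tool_from_camera']); K=M['camera_matrix']
def at(u,v,zw):
    r=T[:3,:3]@np.array([(u-K[0,2])/K[0,0],-(v-K[1,2])/K[1,1],-1]); o=T[:3,3]; tz=pos[2]-zw; return ((o+(tz-o[2])/r[2]*r)*1000).round(2)
print(at(280.1,206.1,.05), at(281.8,228.2,pos[2]-.0186))
E
```

```text
[-0.09 -1.63 67.85] [-0.99 -0.08 18.6 ]
```

Call:
{"fn": "servo_tool", "kwargs": {"steps": [[0.8,-1.5,10,0,0,0],[0.8,-1.5,25,0,0,0],[0.8,-1.5,36,0,0,0],[0.8,-1.5,46,0,0,0],[0.8,-1.5,52,0,0,0],[0.8,-1.5,52,0,0,0]]}}

```text
clock: 29.95
position: [0.5355, -0.1314, 0.066]
ee_rot: [-0.001, 0.764, 0.645, -0.0]
contact_force: [-0.5, 0.8, -0.5]
width: 0.0143
```

```bash
python3 - <<'E'
from fit import *
imw,_,s=snap('wrist','w26');im,_,_=snap('scene','s26');im3,_,_=snap('side','sd26');print(s['clock'],s['position'],s['contact_force'],s['width']); 
cv2.imwrite('pics/s26c.png',cv2.cvtColor(np.hstack([cv2.resize(im[140:240,200:300],(400,400)),cv2.resize(im3[200:300,250:350],(400,400))]),4))
E
```

```text
29.95 [ 0.53548836 -0.13141565  0.0659719 ] [-0.46304098  0.76521534 -0.52203579] 0.014327367415211458
```

View pics/s26c.png

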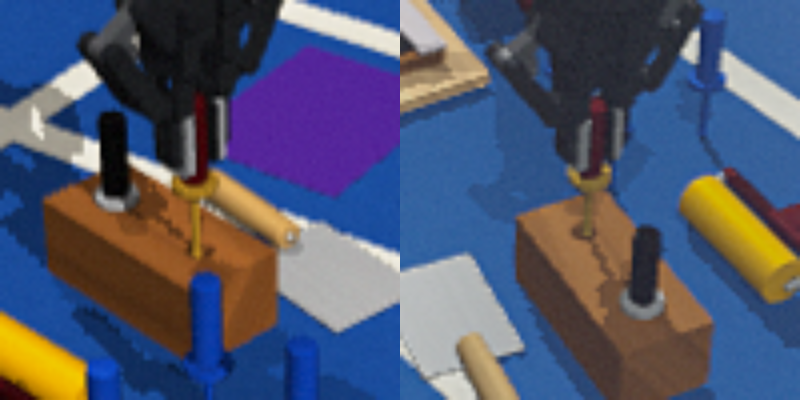

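The tip is entering the hole with no contact force. Go down to just above the collar's seat.

Call:
{"fn": "servo_tool", "kwargs": {"steps": [[0,0,10,0,0,0],[0,0,20,0,0,0],[0,0,30,0,0,0],[0,0,37,0,0,0],[0,0,39,0,0,0],[0,0,40,0,0,0],[0,0,40,0,0,0]]}}

```text
clock: 30.8
position: [0.5363, -0.1318, 0.027]
ee_rot: [0.0, 0.764, 0.645, 0.0]
contact_force: [0.3, -0.0, -0.2]
width: 0.0144
```

Call:
{"fn": "servo_tool", "kwargs": {"steps": [[0,0,1,0,0,0],[0,0,1.8,0,0,0],[0,0,1.8,0,0,0]]}}

```text
clock: 31.1
position: [0.5365, -0.1318, 0.0256]
ee_rot: [0.0, 0.764, 0.645, 0.0]
contact_force: [-0.1, -0.9, 1.2]
width: 0.0144
```

Call:
{"fn": "servo_tool", "kwargs": {"steps": [[0,0,0,0,0,0],[0,0,0,0,0,0],[0,0,0,0,0,0],[0,0,0,0,0,0],[0,0,0,0,0,0]], "hand": 110}}

```text
clock: 31.6
position: [0.5361, -0.1317, 0.0252]
ee_rot: [-0.0, 0.764, 0.645, 0.0]
contact_force: [1.2, -0.3, 0.0]
width: 0.0487
```

```bash
python3 - <<'E'
from fit import *
im,_,s=snap('scene','s27');im3,_,_=snap('side','sd27');print(s['clock'],s['position'],s['contact_force'],s['width']); 
cv2.imwrite('pics/s27c.png',cv2.cvtColor(np.hstack([cv2.resize(im[140:240,200:300],(400,400)),cv2.resize(im3[200:300,250:350],(400,400))]),4))
E
```

```text
31.6 [ 0.53611987 -0.13168824  0.02518369] [ 1.15951409 -0.29635476  0.03354341] 0.048696198529001554
```

View pics/s27c.png

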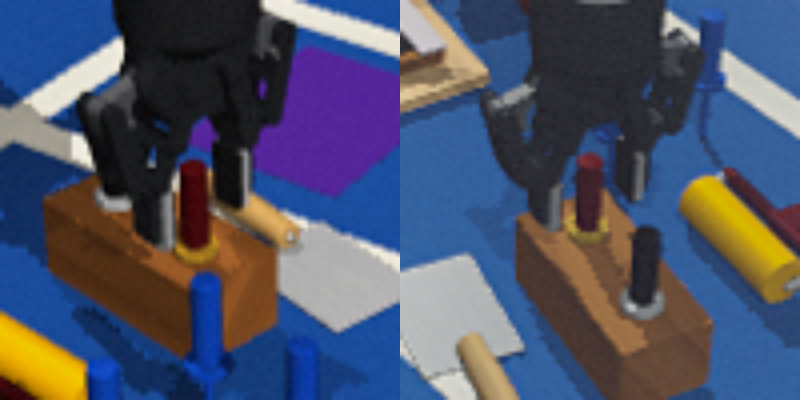

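It hangs upright with its collar on the stand. Retreat straight up and make the final checks.

Call:
{"fn": "servo_tool", "kwargs": {"steps": [[0,0,-15,0,0,0],[0,0,-40,0,0,0],[0,0,-80,0,0,0],[0,0,-120,0,0,0],[0,0,-160,0,0,0],[0,0,-190,0,0,0],[0,0,-190,0,0,0]]}}

```text
clock: 32.4
position: [0.539, -0.1328, 0.2204]
ee_rot: [0.004, 0.764, 0.645, 0.003]
contact_force: [0.5, -0.2, 0.6]
width: 0.049
```

```bash
python3 - <<'E'
from fit import *
im,d,s=snap('scene','s28');im3,_,_=snap('side','sd28');print(s['clock'],s['position'],s['contact_force'],s['width'])
C=cloud('scene',d); hs=cv2.cvtColor(im,cv2.COLOR_RGB2HSV).astype(int)
m=(hs[...,0]>125)&(hs[...,0]<150)&(hs[...,1]>100)&(C[...,0]>.4)&(C[...,0]<.65)&(C[...,1]>.1)&(C[...,1]<.32)&(C[...,2]>.01)
m=cv2.erode(m.astype(np.uint8),np.ones((3,3)))>0
P=C[m];A=np.c_[P[:,:2],np.ones(len(P))]; print('plate',np.linalg.lstsq(A,P[:,2],rcond=None)[0].round(4),np.median(P[:,2]))
m=((hs[...,0]<6)|(hs[...,0]>172))&(hs[...,1]>120)&(hs[...,2]>110)&(C[...,0]>.4)&(C[...,0]<.55)&(C[...,1]>.15)&(C[...,1]<.34)
print('clamp z',np.percentile(C[m][:,2],[5,50,95]).round(4))
a=np.load('pics/scene0.npz')['im']
cv2.imwrite('pics/diff.png',cv2.cvtColor(np.hstack([cv2.resize(a[150:370,160:480],(400,275)),cv2.resize(im[150:370,160:480],(400,275))]),4))
cv2.imwrite('pics/s28c.png',cv2.cvtColor(cv2.resize(im[150:370,170:480],None,fx=2.5,fy=2.5,interpolation=2),4))
E
```

```text
32.4 [ 0.538996   -0.13278718  0.2203593 ] [ 0.50610865 -0.24830385  0.64205468] 0.04898975639161933
plate [0.0049 0.0003 0.0189] 0.021522019611210363
clamp z [0.0311 0.0334 0.0353]
```

View pics/s28c.png

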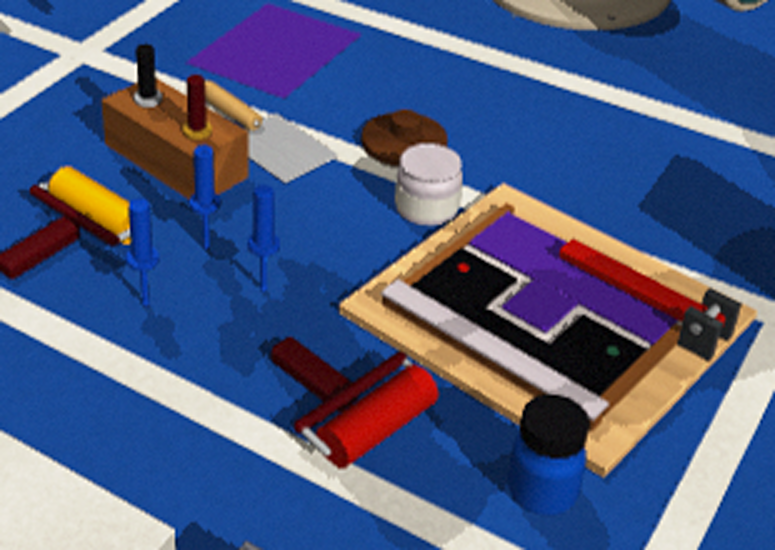

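View pics/diff.png

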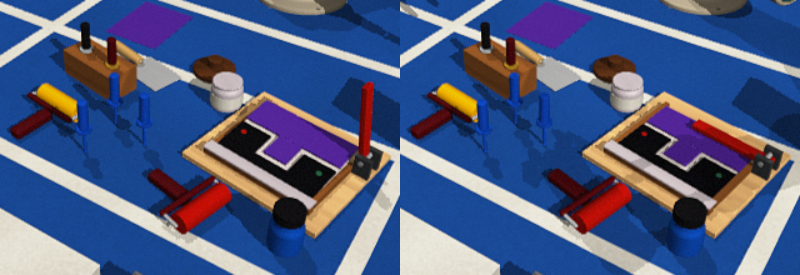

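View pics/sd28.png

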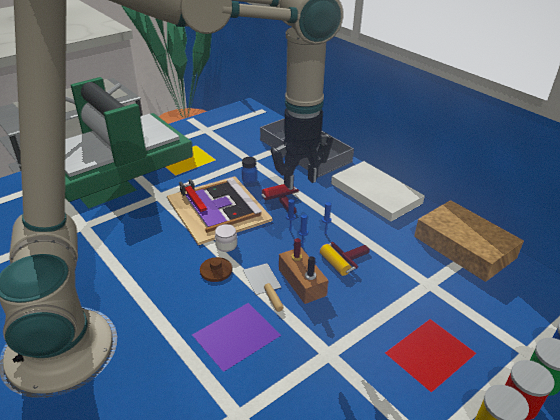

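The final pictures show the plate flat, the clamp flat, both styluses upright and everything else unmoved. Handing in.

```bash
python3 -c "
from rig import sign_off
print(sign_off())"
```

```text
the job is handed in; nothing more can be done
None
```

I pressed the plate home, folded the clamp flat, ran the burnisher along the seam from green to red, and hung it back upright in its hole. The job was handed in at about 32 s.

**Last checks:**
- **Plate:** the final picture shows it flat, with a fitted slope of about 0.005 and the face near 22 mm. When pressed it stopped hard at about 13 N.
- **Clamp:** the bar's top is at about 33 mm, against 34 mm nominal, so it lies flat. It also reached a hard stop.
- **Burnisher:** it stands upright with its collar on the stand.
- **Everything else:** the black stylus and the other things on the table look unmoved against the first picture.

**What disagreed or went less well:**
- **Fingertip offset:** the reported TCP did not match the real fingertips. Pictures and contact showed them ending about 40 mm short of it, so my first press met nothing. I used the measured offset after that.
- **Stroke, B to C:** the ball dragged there and the force rose to about 19 N sideways and 24 N vertical. I eased the command back with the ball in the groove and carried on with lighter pressure.
- **Stroke, at C:** the contact force briefly read near zero and the tool sat about 0.4 mm above its floor-contact height, still well inside the 4 mm groove.
- **Stroke speed:** I commanded at most 4 cm/s, but measured position only between moves. Any short speed peak as the ball came free before C was not recorded.

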